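# Pack the sampling pails and floats

### The arm

A 6-joint arm with a two-finger parallel gripper is mounted at the origin on the work surface. World frame = base frame: x ahead of the robot, y to its left, z up, the work surface at z = 0. Lengths are in m, angles in rad, forces in N, time in s.
With the tool pointing down it reaches from about 0.25 to 0.725 m from the base axis. Payload 4 kg.
Tool frame: the origin (TCP) lies midway between the tips of the shut fingers; the grasp point (between the pads) lies 19 mm behind it (bot.grasp_offset is the distance from the TCP to the grasp point, in m); z points along the fingers, y is the direction in which the jaws open and shut (so a half turn about z gives the same grasp; the last joint's range is limited). The gripper opens to 85 mm and grips with 20 to 120 N. Pads are 22 mm wide; open, the fingers measure 114 mm over their backs; the gripper's body (76 mm by 85 mm) begins 54 mm behind the grasp point. The pads swing forward as they close: fully open they stand 13 mm farther back than shut.
Start: joints at [1.267, 0.241, 0.005, 1.335, 0, 1.571], TCP at [0.15, 0.477, 0.231] pointing down, gripper open.
Joint ranges: [-2.72, 2.72], [-1.05, 1.87], [-1.09, 1.28], [-1.99, 2.15], [-1.42, 1.44], [-3.14, 3.14]. Speed limits (rad/s): [2.79, 2.79, 3.14, 3.14, 3.14, 3.14].

### API

Orientations are given as a unit quaternion [x, y, z, w].
In Python, from workcell import sensors, optics, bot gives the robot as it stands.
- The arm moves only by the tool apply_moves, never from a script. Its argument "plan" is one flat list of numbers, 6 for each row, row after row: the shift along the tool's x, y, z in m, then the turn, a rotation vector about the tool's x, y, z in rad. In form: [tx, ty, tz, ax, ay, az, tx, ty, tz, ax, ay, az, ...]. A call has 1 to 12 rows; each row is the pose to reach, as a shift and turn from the pose commanded when the call began, along the tool's axes at that moment; what a row does not reach only later rows make up. A row lasts 1/12 s, in which the tool goes at most 41.7 mm and 7.16 degrees, less where a joint would pass 70% of its speed; a pose out of reach is approached as far as the arm can. A call with a gripper value outside its range is refused whole. "grip" is the finger opening in m, from 0 to 0.0854, set as the call begins (left out, the last holds). The fingers move at their own pace and stop on an object; the grip force is fixed at half the most. Time passes only in rows, so rows that repeat a pose let the fingers close. It gives the time, the measured TCP pose, the force and the opening at its end, in the units of the state.
- sensors.get_obs(): the state, without advancing time (a new reading comes with each control period).
- optics.camera(name): name is "scene" or "top" or "wrist"; returns a dict with "pixels" (400x640x3 uint8, red, green, blue), "fx", "fy", "cx", "cy" (pixels), "pose" (4x4, takes a point from camera to world coordinates); the wrist camera has in their place "tool_from_camera" (4x4, takes a point from camera to tool coordinates, whose origin is the TCP and whose axes are the flange's). Camera axes: x right, y up, looking along -z (the intrinsics and any distortion apply to the point x, -y, -z); pixel columns grow to the right and rows downward; lengths in m; the calibration is good to about 2 mm. A picture is of the moment at which its call begins: read the wrist's pose just before it. There is no depth.
- bot.job_done(): hands the job in, once; it reports no verdict.
The state is a dict: "clock": time; "joint_pos": joint angles; "joint_vel": joint speeds; "tau": joint torques, N m; "eef_pos": TCP position; "tool_rot": TCP orientation; "ft_force": force on the tool from outside, world axes, zero at the start; "ft_torque": the same for the moment, N m; "grip_width": finger opening in m.
Only numpy, scipy, OpenCV 4.12 (cv2) and the standard library are available. Lean on these libraries where they do the work, as an engineer would, in place of code of your own. Each camera call takes 0.05 s, during which the arm holds its last target.

### The job

Pack up the water-sampling kit on the bench: nest the white pail in the blue one and the green pail in the white one, each fully home and level, with the three handles turned well apart (at least 80 mm from grip to grip). Only then lower every orange float gently into the green pail, without dropping it in or pressing it down, until all of them lie below its rim. Leave the stack standing on the bench and the bottles and meter where they are.

Things in the scene. Friction and masses are not known exactly. Their poses are not given: they have to be found in the camera images.
- large: Large blue open round pail: 50 mm tall to the rim, outer radius 86 mm at rim, 82 mm at foot, wall 3 mm, floor 4 mm thick, about 320 g, loose. Origin: centre of the underside; z up; handle along +x: a flat arm, 18 mm wide, 8 mm thick, its underside level with the rim, runs out to an upright grip post.
- medium: Medium white round pail: 54 mm tall to the rim, outer radius 78 mm at rim, 74 mm at foot, wall 3 mm, floor 4 mm, about 160 g, loose. Fully home in the large pail its underside lies 4 mm above the large one's. Origin: centre of the underside; z up; handle along +x: a flat arm, 18 mm wide, 8 mm thick, its underside level with the rim, runs out to an upright grip post.
- small: Small green round pail: 58 mm tall to the rim, outer radius 70 mm at rim, 66 mm at foot, wall 3 mm, floor 4 mm, about 130 g, loose. Fully home in the medium pail its underside lies 4 mm above the medium one's. Origin: centre of the underside; z up; handle along +x: a flat arm, 18 mm wide, 8 mm thick, its underside level with the rim, runs out to an upright grip post.
- large_handle (a point): Centre of the top of the large pail's grip post, 86 mm above the underside, 110 mm out from the pail's axis. The post is a flat tab 10 mm thick (radially) by 24 mm wide (tangentially), rising 28 mm above the arm; lift the pail by pinching its 10 mm thickness, jaws closing radially.
- medium_handle (a point): Centre of the top of the medium pail's grip post, 90 mm above the underside, 110 mm out from the pail's axis. The post is a flat tab 10 mm thick (radially) by 24 mm wide (tangentially), rising 28 mm above the arm; lift the pail by pinching its 10 mm thickness, jaws closing radially.
- small_handle (a point): Centre of the top of the small pail's grip post, 94 mm above the underside, 110 mm out from the pail's axis. The post is a flat tab 10 mm thick (radially) by 24 mm wide (tangentially), rising 28 mm above the arm; lift the pail by pinching its 10 mm thickness, jaws closing radially.
- tray: Grey holding tray, fixed to the bench, 150 (x) by 160 (y) mm, plate 6 mm thick, with six square white pedestals 24 mm wide and 20 mm tall at x = -37.5, 37.5 and y = -50, 0, 50 mm. Origin: centre of the underside. A float on a pedestal has its centre 41.6 mm above the bench; jaws closing along the tray's x axis have most room.
- float1_center (a point): Centre of an orange float, a hollow thin-walled hard ball 36 mm in diameter, 40 g; it rolls. Starts on a pedestal of the tray; absent in some starts.
- float2_center (a point): Centre of an orange float, a hollow thin-walled hard ball 36 mm in diameter, 40 g; it rolls. Starts on a pedestal of the tray; absent in some starts.
- float3_center (a point): Centre of an orange float, a hollow thin-walled hard ball 36 mm in diameter, 40 g; it rolls. Starts on a pedestal of the tray; absent in some starts.
- float4_center (a point): Centre of an orange float, a hollow thin-walled hard ball 36 mm in diameter, 40 g; it rolls. Starts on a pedestal of the tray; absent in some starts.
- float5_center (a point): Centre of an orange float, a hollow thin-walled hard ball 36 mm in diameter, 40 g; it rolls. Starts on a pedestal of the tray; absent in some starts.
- float6_center (a point): Centre of an orange float, a hollow thin-walled hard ball 36 mm in diameter, 40 g; it rolls. Starts on a pedestal of the tray; absent in some starts.
- bottle_a: Bystander: sample bottle with a white cap, 56 mm in diameter, 122 mm tall, standing at the far side. Origin: centre of the underside. Not part of the job.
- bottle_b: Bystander: sample bottle with a white cap, 56 mm in diameter, 122 mm tall, standing at the far side. Origin: centre of the underside. Not part of the job.
- meter: Bystander: hand-held grey meter, 110 by 170 by 40 mm, lying at the far side. Origin: centre of the underside. Not part of the job.
Things that resemble listed ones, but are neither listed nor needed, are in the scene too. Several things look just like the medium: the one meant starts farthest to the robot's right.

How it is judged:
By the outcome, as a careful person would: the job done as asked, in the order asked, and still so for the second after the job is handed in, with the robot touching nothing.
Of float1, float2, float3, float4, float5, float6 only 4 to 6 are there at a start; the rules pass over those that are not, and their reading is None.
At some moment in a run one of medium, small may be knocked a few centimetres aside while the robot is not near it.
It also fails if it takes over 210 s, if anything falls off the work surface, if the arm or the gripper's body presses on something with over 40 N, if the wrist force passes 120 N, or if a joint passes its speed limit or range.

## Working session

There is one attempt and no reset: what is moved stays moved. The work goes in short steps, Python scripts to look and compute and a tool call to move; the robot and the scene stay as the last step left them, time stands still between calls to the robot, and variables do not carry over. Pictures are saved under pics/ and viewed, and the job is handed in when it is done.

Besides the shell and the picture viewer there is one more tool, called after ">>>" by a JSON object that holds its "method" and its "body". apply_moves: Moves the arm, as the interface text tells. Its arguments: {"type":"object","properties":{"plan":{"type":"array","items":{"type":"number"}},"grip":{"type":"number"}},"required":["plan"]}

```bash
ls -la; mkdir -p pics
python3 - <<'E'
from workcell import sensors, optics, bot
import cv2
o=sensors.get_obs(); print(o)
for n in ("scene","top","wrist"):
    c=optics.camera(n); cv2.imwrite(f"pics/{n}0.png",c["pixels"][:,:,::-1])
    print(n,{k:v for k,v in c.items() if k!="pixels"})
print(bot.grasp_offset,[a for a in dir(bot) if a[0]!='_'])
E
```

```text
total 12
drwxr-xr-x  3 agent agent 4096 Dec  6 17:06 .
drwxr-xr-x 23 root  root  4096 Dec  6 17:06 ..
drwxr-xr-x  2 agent agent 4096 Dec  6 17:06 pics
{'clock': 0.0, 'joint_pos': array([ 1.26703048e+00,  2.41389733e-01,  3.70076596e-03,  1.33521315e+00,
       -9.07654177e-06,  1.57078831e+00]), 'joint_vel': array([ 0.0014966 , -0.00059351,  0.0001856 ,  0.00014834,  0.00030222,
        0.00122747]), 'tau': array([ 2.50978492e-04, -3.72319329e+01,  2.52406955e+01,  1.68595836e-02,
        7.57170574e-05, -2.07733500e-06]), 'eef_pos': array([0.14936638, 0.4764883 , 0.23041563]), 'tool_rot': array([ 1.51295599e-01,  9.88488003e-01, -1.04146002e-03, -1.54820791e-04]), 'ft_force': array([-0.68364863, -0.20421333, -0.68596386]), 'ft_torque': array([-0.00905825, -0.05795196,  0.0489822 ]), 'grip_width': 0.08548400666115451}
scene {'fx': 364.40534394924924, 'fy': 364.40534394924924, 'cx': 321.34379286150414, 'cy': 192.63745422176268, 'pose': array([[ 0.73180057, -0.5873859 ,  0.34560922,  0.88634901],
       [ 0.68142036,  0.62201106, -0.38570524, -0.34943154],
       [ 0.01158507,  0.51776
[... 275 characters left out ...]
   [-0.99954818,  0.02212688, -0.02034301,  0.0202181 ],
       [-0.01883179,  0.06648486,  0.99760971,  1.2235277 ],
       [ 0.        ,  0.        ,  0.        ,  1.        ]])}
wrist {'fx': 333.4732909425513, 'fy': 333.4732909425513, 'cx': 323.810375603464, 'cy': 199.68135007047243, 'tool_from_camera': array([[-1.01667777e-03,  9.48189968e-01,  3.17702298e-01,
         8.17229748e-02],
       [ 9.99999483e-01,  9.56041626e-04,  3.46765399e-04,
         1.05420307e-04],
       [ 2.50628513e-05,  3.17702487e-01, -9.48190450e-01,
        -1.43010228e-01],
       [ 0.00000000e+00,  0.00000000e+00,  0.00000000e+00,
         1.00000000e+00]])}
0.0187 ['Unreachable', 'grasp_offset', 'job_done']
```

View pics/top0.png

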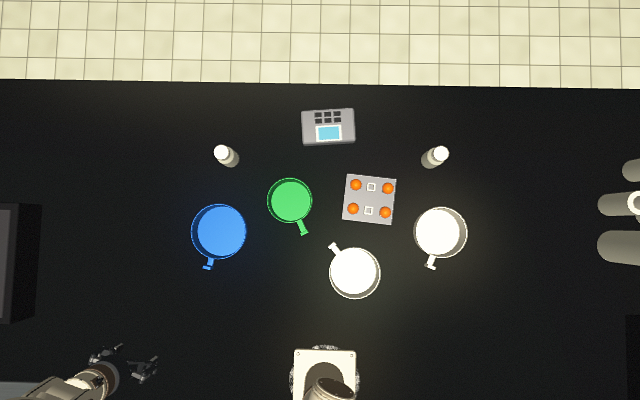

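View pics/scene0.png

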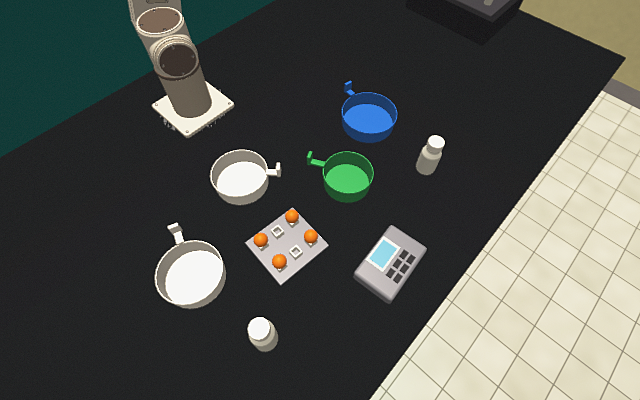

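View pics/wrist0.png

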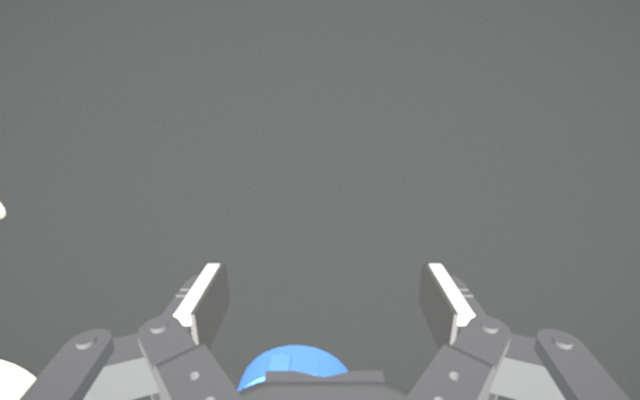

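```bash
cat > h.py <<'E'
from workcell import sensors, optics, bot
import numpy as np, cv2
from scipy.optimize import minimize
from scipy.spatial.transform import Rotation as Rn
DIM={'large':(.050,.086,.082),'medium':(.054,.078,.074),'small':(.058,.070,.066)}
def proj(c,P,T=None):
    T=c['pose'] if T is None else T
    p=(np.atleast_2d(P)-T[:3,3])@T[:3,:3]
    return np.c_[c['fx']*p[:,0]/-p[:,2]+c['cx'], c['fy']*-p[:,1]/-p[:,2]+c['cy']]
def unproj(c,uv,z,T=None):
    T=c['pose'] if T is None else T
    uv=np.atleast_2d(uv)
    d=np.c_[(uv[:,0]-c['cx'])/c['fx'],-(uv[:,1]-c['cy'])/c['fy'],-np.ones(len(uv))]@T[:3,:3].T
    return T[:3,3]+d*((z-T[2,3])/d[:,2])[:,None]
def wristT(c,o):
    M=np.eye(4);M[:3,:3]=Rn.from_quat(o['tool_rot']).as_matrix();M[:3,3]=o['eef_pos']
    return M@c['tool_from_camera']
def pail_parts(kind,x,y,th,z0=0.):
    h,R,r=DIM[kind];a=np.linspace(0,2*np.pi,72,endpoint=False)
    c=np.c_[np.cos(a),np.sin(a)]
    def box(x0,x1,w,z0_,z1): return np.array([[i,j,k] for i in(x0,x1) for j in(-w,w) for k in(z0_,z1)])
    parts=[np.r_[np.c_[R*c,0*a+h],np.c_[r*c,0*a]],box(R-.003,.115,.009,h,h+.008),box(.105,.115,.012,h,h+.036)]
    M=np.array([[np.cos(th),-np.sin(th),0],[np.sin(th),np.cos(th),0],[0,0,1]])
    return [p@M.T+[x,y,z0] for p in parts]
S=4
def sil(c,kind,q,win,T=None,z0=0.):
    x0,y0,x1,y1=win
    im=np.zeros(((y1-y0)*S,(x1-x0)*S),np.uint8)
    for p in pail_parts(kind,*q,z0):
        uv=(proj(c,p,T)+.5-[x0,y0])*S
        hull=cv2.convexHull(uv.astype(np.float32))
        cv2.fillConvexPoly(im,np.round(hull*16).astype(np.int32),1,shift=4)
    return im.reshape(y1-y0,S,x1-x0,S).mean((1,3))
def mask(kind,px):
    hsv=cv2.cvtColor(px,cv2.COLOR_RGB2HSV).astype(int);H,s,V=hsv[...,0],hsv[...,1],hsv[...,2]
    if kind=='large': return ((abs(H-107)<14)&(s>110)&(V>60))
    if kind=='small': return ((abs(H-62)<20)&(s>110)&(V>50))
    if kind=='orange': return ((H<16)&(s>140)&(V>90))
    return ((s<70)&(V>75))
def fit(kind,q0,cams,z0=0.,verbose=True):
    items=[]
    for c,T in cams:
        uv=np.vstack([proj(c,p,T) for p in pail_parts(kind,*q0,z0)])
        m=12
        win=[max(0,int(uv[:,0].min())-m),max(0,int(uv[:,1].min())-m),min(640,int(uv[:,0].max())+m),min(400,int(uv[:,1].max())+m)]
        M=mask(kind,c['pixels']).astype(np.uint8)
        n,l,st,_=cv2.connectedComponentsWithStats(M)
        sub=l[win[1]:win[3],win[0]:win[2]];ids=np.bincount(sub[sub>0])
        big=ids.argmax();M=(sub==big).astype(np.uint8)
        cn,_=cv2.findContours(M,cv2.RETR_EXTERNAL,cv2.CHAIN_APPROX_NONE)
        cv2.drawContours(M,cn,-1,1,-1)
        items.append((c,T,win,M))
    sc=np.array([.001,.001,.01])*4
    def f(u):
        q=np.array(q0)+u*sc
        return sum(np.abs(sil(c,kind,q,w,T,z0)-M).sum()/M.sum() for c,T,w,M in items)
    best=None
    for s0 in (1.,.4):
        u0=np.zeros(3) if best is None else best.x
        best=minimize(f,u0,method='Nelder-Mead',options=dict(initial_simplex=np.vstack([u0]+[u0+s0*3*e for e in np.eye(3)]),xatol=.01,fatol=1e-5))
    q=np.array(q0)+best.x*sc
    if verbose: print(kind,q.round(4),'deg',round(np.degrees(q[2]),1),'res',round(best.fun,4))
    return q
def init(c,kind,uvc,uvh):
    h=DIM[kind][0];a=unproj(c,uvc,h)[0];b=unproj(c,uvh,h+.03)[0]
    return [a[0],a[1],np.arctan2(b[1]-a[1],b[0]-a[0])]
def snap(name,tag):
    o=sensors.get_obs();c=optics.camera(name);cv2.imwrite(f'pics/{tag}.png',c['pixels'][:,:,::-1]);return c,o
def cmdpose():
    o=sensors.get_obs();return o['eef_pos'],Rn.from_quat(o['tool_rot'])
def downR(yaw_y):
    "tool pointing down with tool y along world angle yaw_y"
    y=np.array([np.cos(yaw_y),np.sin(yaw_y),0]);z=np.array([0,0,-1.]);return Rn.from_matrix(np.c_[np.cross(y,z),y,z])
def row(p,R,pose=None):
    "row reaching world p,R"
    p0,R0=pose or cmdpose()
    t=R0.inv().apply(np.array(p)-p0);a=(R0.inv()*R).as_rotvec()
    return np.r_[t.round(4),a.round(4)].tolist()
E
python3 - <<'E'
from h import *
t,_=snap('top','t1');s,_=snap('scene','s1')
for k,a,b in (('large',(219,231),(209,266)),('medium',(440,232),(431,265)),('small',(290,200),(304,232)),('medium',(353,272),(333,246))):
    q0=init(t,k,a,b);print(np.round(q0,3))
    fit(k,q0,[(t,None)]);fit(k,q0,[(s,None)]);fit(k,q0,[(t,None),(s,None)])
# floats
for c,n in((t,'top'),(s,'scene')):
    M=mask('orange',c['pixels']).astype(np.uint8)
    k,l,st,ce=cv2.connectedComponentsWithStats(M)
    for i in range(1,k):
        if st[i,4]>20: print(n,ce[i].round(1),st[i,4],unproj(c,ce[i],.0416)[0].round(4))
E
```

```text
[0.458 0.335 2.972]
large [0.4587 0.3398 2.9569] deg 169.4 res 0.0252
large [0.4581 0.3398 2.9468] deg 168.8 res 0.0221
large [0.4583 0.3399 2.9493] deg 169.0 res 0.0487
[ 0.471 -0.344  2.791]
medium [ 0.4723 -0.3478  2.7654] deg 158.4 res 0.0266
medium [ 0.4715 -0.3456  2.7631] deg 158.3 res 0.0176
medium [ 0.4717 -0.3463  2.764 ] deg 158.4 res 0.0566
[ 0.558  0.117 -2.689]
small [ 0.5598  0.1204 -2.6752] deg -153.3 res 0.0317
small [ 0.5592  0.1216 -2.6765] deg -153.4 res 0.0275
small [ 0.5596  0.1211 -2.6739] deg -153.2 res 0.0657
[ 0.344 -0.081  0.677]
medium [ 0.3421 -0.085   0.7133] deg 40.9 res 0.0324
medium [ 0.3411 -0.0831  0.7068] deg 40.5 res 0.0216
medium [ 0.3417 -0.0839  0.7164] deg 41.0 res 0.0616
top [355.4 183.9] 64 [ 0.6142 -0.0846  0.0416]
top [387.2 187.7] 69 [ 0.6044 -0.1837  0.0416]
top [352.7 207.7] 73 [ 0.5397 -0.0777  0.0416]
top [384.8 211.6] 77 [ 0.5297 -0.177   0.0416]
scene [291.7 216.6] 112 [ 0.5415 -0.0773  0.0416]
scene [310.5 236.6] 119 [ 0.6158 -0.0844  0.0416]
scene [260.5 240.1] 121 [ 0.532  -0.1764  0.0416]
scene [279.  261.6] 124 [ 0.6062 -0.1838  0.0416]
```

Run:
```python
from h import *
t=optics.camera('top')
print('bottles',unproj(t,[[222,150],[441,152]],.122).round(3), 'meter',unproj(t,[[328,126]],.04).round(3))
th=2.764;c=np.array([.4717,-.3463]);g=c+.11*np.array([np.cos(th),np.sin(th)]);print(g)
print(row([*g,.23],downR(th-np.pi)))
```

```text
bottles [[ 0.698  0.316  0.122]
 [ 0.704 -0.325  0.122]] meter [[0.796 0.005 0.04 ]]
[ 0.36944896 -0.30574478]
[-0.444, -0.681, 0.0015, -0.0005, 0.0006, 1.6446]
```

>>> {"method": "apply_moves", "body": {"plan": [-0.444,-0.681,0,0,0,1.6446,-0.444,-0.681,0,0,0,1.6446,-0.444,-0.681,0,0,0,1.6446,-0.444,-0.681,0,0,0,1.6446,-0.444,-0.681,0,0,0,1.6446,-0.444,-0.681,0,0,0,1.6446,-0.444,-0.681,0,0,0,1.6446,-0.444,-0.681,0,0,0,1.6446,-0.444,-0.681,0,0,0,1.6446,-0.444,-0.681,0,0,0,1.6446,-0.444,-0.681,0,0,0,1.6446,-0.444,-0.681,0,0,0,1.6446]}}

```text
clock: 1.3
eef_pos: [0.2848, -0.0062, 0.2318]
tool_rot: [0.786, 0.618, 0.001, 0.001]
ft_force: [1.7, 0.4, -0.9]
grip_width: 0.0854
```

Run:
```python
from h import *
o=sensors.get_obs();print(o['joint_pos'].round(2),o['eef_pos'],o['clock'])
th=2.764;g=np.array([.3694,-.3057])
print(row([*g,.19],downR(th-np.pi)))
```

```text
[-0.02 -0.2  -0.45  1.32  0.    1.79] [ 0.28481377 -0.00621402  0.23179105] 1.3
[-0.271, 0.153, 0.0419, 0.002, -0.0008, 0.1387]
```

>>> {"method": "apply_moves", "body": {"plan": [-0.271,0.153,0.042,0,0,0.1387,-0.271,0.153,0.042,0,0,0.1387,-0.271,0.153,0.042,0,0,0.1387,-0.271,0.153,0.042,0,0,0.1387,-0.271,0.153,0.042,0,0,0.1387,-0.271,0.153,0.042,0,0,0.1387,-0.271,0.153,0.042,0,0,0.1387,-0.271,0.153,0.042,0,0,0.1387,-0.271,0.153,0.042,0,0,0.1387,-0.271,0.153,0.042,0,0,0.1387,-0.271,0.153,0.042,0,0,0.1387,-0.271,0.153,0.042,0,0,0.1387], "grip": 0.06}}

```text
clock: 2.3
eef_pos: [0.3708, -0.3021, 0.1895]
tool_rot: [0.825, 0.565, 0.0, -0.0]
ft_force: [0.3, 0.3, 0.3]
grip_width: 0.06
```

Run:
```python
from h import *
o=sensors.get_obs();print(o['joint_pos'].round(2),o['eef_pos'],o['clock'],o['grip_width'])
w,o=snap('wrist','w2');s,_=snap('scene','s2')
fit('medium',[.4717,-.3463,2.764],[(s,None)])
print(proj(w,pail_parts('medium',.4717,-.3463,2.764)[2],wristT(w,o)).round(0))
```

```text
[-0.68  0.22 -0.13  1.22  0.    1.26] [ 0.37083745 -0.3021238   0.18951901] 2.3 0.06000015834028568
medium [ 0.4715 -0.3456  2.7643] deg 158.4 res 0.0176
[[330. 178.]
 [331. 190.]
 [330. 205.]
 [330. 220.]
 [318. 178.]
 [318. 190.]
 [318. 204.]
 [318. 220.]]
```

View pics/w2.png

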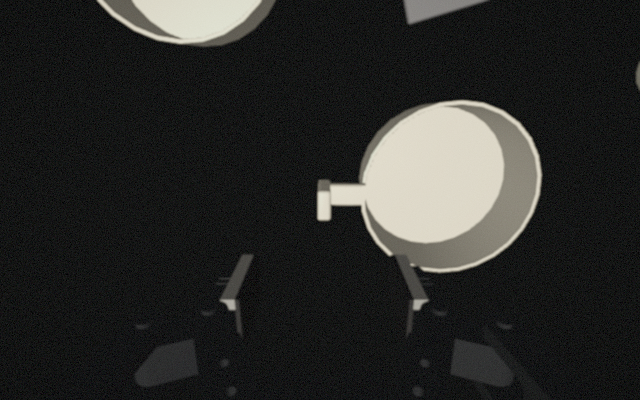

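Run:
```python
from h import *
w,o=snap('wrist','w3')
q=fit('medium',[.4717,-.3463,2.764],[(w,wristT(w,o))])
g=q[:2]+.11*np.array([np.cos(q[2]),np.sin(q[2])]);print(g)
print(row([*g,.115],downR(q[2]-np.pi)),row([*g,.066],downR(q[2]-np.pi)))
```

```text
medium [ 0.4718 -0.3471  2.766 ] deg 158.5 res 0.0173
[ 0.36945274 -0.30671626]
[-0.0047, -0.0001, 0.0749, 0.0007, 0.0002, 0.0054] [-0.0047, -0.0001, 0.1239, 0.0007, 0.0002, 0.0054]
```

>>> {"method": "apply_moves", "body": {"plan": [-0.0047,0,0.03,0,0,0.005,-0.0047,0,0.06,0,0,0.005,-0.0047,0,0.08,0,0,0.005,-0.0047,0,0.095,0,0,0.005,-0.0047,0,0.105,0,0,0.005,-0.0047,0,0.115,0,0,0.005,-0.0047,0,0.12,0,0,0.005,-0.0047,0,0.123,0,0,0.005,-0.0047,0,0.123,0,0,0.005,-0.0047,0,0.123,0,0,0.005]}}

```text
clock: 3.28
eef_pos: [0.3698, -0.3077, 0.0669]
tool_rot: [0.827, 0.562, 0.0, 0.0]
ft_force: [0.4, -0.2, 0.0]
grip_width: 0.0603
```

>>> {"method": "apply_moves", "body": {"plan": [0,0,0,0,0,0,0,0,0,0,0,0,0,0,0,0,0,0,0,0,0,0,0,0,0,0,0,0,0,0,0,0,0,0,0,0,0,0,0,0,0,0,0,0,0,0,0,0], "grip": 0.0}}

```text
clock: 3.95
eef_pos: [0.3695, -0.3078, 0.0668]
tool_rot: [0.827, 0.562, 0.0, 0.0]
ft_force: [-2.9, 2.1, 5.7]
grip_width: 0.0084
```

Run:
```python
from h import *
o=sensors.get_obs();print(o['eef_pos'],o['grip_width'],o['ft_force'])
w,o=snap('wrist','w4')
```

```text
[ 0.36949982 -0.3077869   0.06678625] 0.008399195719235086 [-2.8617879   2.10743655  5.7015448 ]
```

View pics/w4.png

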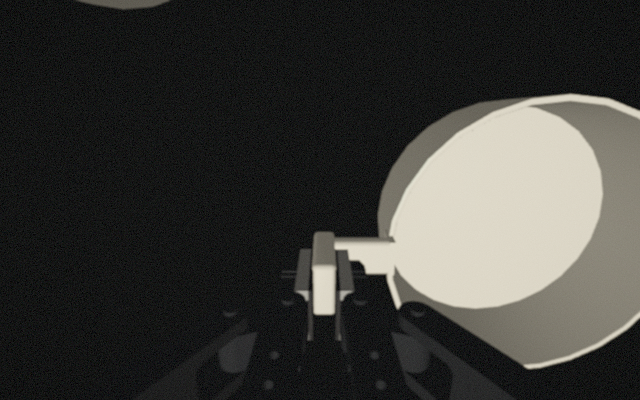

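>>> {"method": "apply_moves", "body": {"plan": [0,0,-0.003,0,0,0,0,0,-0.008,0,0,0,0,0,-0.016,0,0,0,0,0,-0.027,0,0,0,0,0,-0.042,0,0,0,0,0,-0.06,0,0,0,0,0,-0.08,0,0,0,0,0,-0.1,0,0,0,0,0,-0.12,0,0,0,0,0,-0.14,0,0,0,0,0,-0.15,0,0,0,0,0,-0.155,0,0,0]}}

```text
clock: 5.0
eef_pos: [0.3702, -0.3082, 0.2237]
tool_rot: [0.827, 0.562, 0.001, 0.002]
ft_force: [-0.5, -0.4, -2.7]
grip_width: 0.009
```

Run:
```python
from h import *
o=sensors.get_obs();print(o['eef_pos'],o['grip_width'],o['ft_force'],o['ft_torque'])
w,o=snap('wrist','w5');s,_=snap('scene','s5')
z0=o['eef_pos'][2]-.0668
th=2.766;
q=fit('medium',[.4718,-.3471,2.766],[(w,wristT(w,o))],z0=z0)
q=fit('medium',[.4718,-.3471,2.766],[(s,None)],z0=z0)
```

```text
[ 0.37018197 -0.30823616  0.22371964] 0.009003004802165817 [-0.50065766 -0.35080088 -2.66965759] [ 0.03982371  0.1284283  -0.05888693]
medium [ 0.4728 -0.3477  2.7697] deg 158.7 res 0.074
medium [ 0.4734 -0.3463  2.7649] deg 158.4 res 0.0364
```

View pics/s5.png

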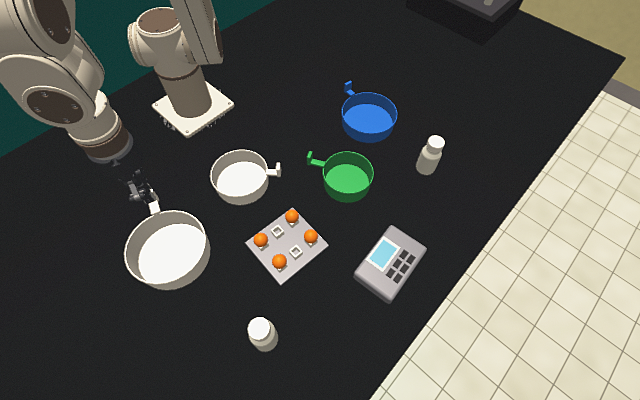

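View pics/w5.png

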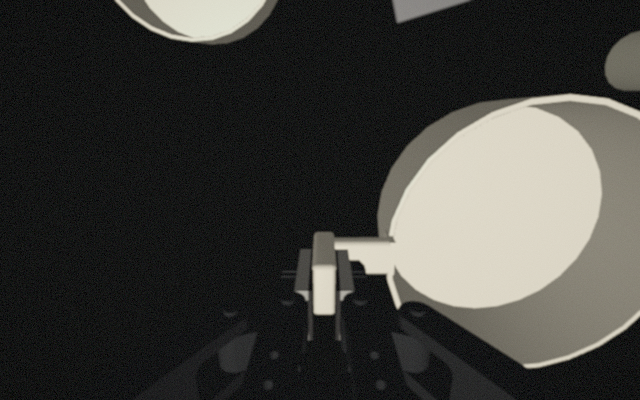

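```bash
cat >> h.py <<'E'
def path(p1,R1,n,ncall=12):
    "smooth path from now to p1,R1 in n rows; print per call of rows"
    p0,R0=cmdpose();rv=(R0.inv()*R1).as_rotvec()
    s=np.arange(1,n+1)/n;s=s*s*(3-2*s)
    poses=[(p0+a*(np.array(p1)-p0),R0*Rn.from_rotvec(rv*a)) for a in s]
    base=(p0,R0)
    for i in range(0,n,ncall):
        ch=poses[i:i+ncall];flat=[]
        for p,R in ch:
            r=row(p,R,base);flat+=[round(v,3)+0.0 for v in r]
        print([0 if v==0 else v for v in flat]);base=ch[-1]
E
python3 - <<'E'
from h import *
p,R=cmdpose();d=np.array([.4728,-.3477,0])-p;d[2]=0;off=R.inv().apply(np.array([.1024,-.0394,0]));print('off tool',off)
yaw=np.radians(70);Rt=downR(yaw);off[2]=0
tc=np.array([.4583,.3399,0])-Rt.apply(off);tc[2]=.224;print(tc)
path(tc,Rt,24)
E
```

```text
off tool [0.00102814 0.10971338 0.00019436]
[0.42174195 0.2364515  0.224     ]
[0.003, -0.001, 0, 0, 0, -0.008, 0.01, -0.003, 0, 0, 0, -0.032, 0.023, -0.006, 0, 0, 0, -0.069, 0.039, -0.011, 0, 0, 0, -0.118, 0.059, -0.017, 0, 0, 0, -0.179, 0.082, -0.024, 0, 0, 0, -0.25, 0.108, -0.031, -0.001, 0, 0, -0.329, 0.136, -0.039, -0.001, 0, 0.001, -0.414, 0.166, -0.048, -0.001, 0, 0.001, -0.506, 0.198, -0.057, -0.001, 0, 0.001, -0.601, 0.23, -0.067, -0.001, 0, 0.001, -0.7, 0.263, -0.076, -0.001, 0.001, 0.001, -0.799]
[0.03, 0.017, 0, 0, 0, -0.1, 0.059, 0.034, 0, 0, 0, -0.198, 0.087, 0.05, 0, 0, 0, -0.293, 0.114, 0.065, 0, 0, 0, -0.385, 0.14, 0.08, -0.001, 0, 0.001, -0.471, 0.163, 0.093, -0.001, 0, 0.001, -0.549, 0.184, 0.105, -0.001, 0, 0.001, -0.62, 0.202, 0.115, -0.001, 0, 0.001, -0.681, 0.217, 0.124, -0.001, 0, 0.001, -0.731, 0.228, 0.13, -0.001, 0, 0.001, -0.768, 0.235, 0.134, -0.001, 0.001, 0.001, -0.791, 0.238, 0.135, -0.001, 0.001, 0.001, -0.799]
```

>>> {"method": "apply_moves", "body": {"plan": [0.003,-0.001,0,0,0,-0.008,0.01,-0.003,0,0,0,-0.032,0.023,-0.006,0,0,0,-0.069,0.039,-0.011,0,0,0,-0.118,0.059,-0.017,0,0,0,-0.179,0.082,-0.024,0,0,0,-0.25,0.108,-0.031,0,0,0,-0.329,0.136,-0.039,0,0,0,-0.414,0.166,-0.048,0,0,0,-0.506,0.198,-0.057,0,0,0,-0.601,0.23,-0.067,0,0,0,-0.7,0.263,-0.076,0,0,0,-0.799]}}

```text
clock: 6.1
eef_pos: [0.3941, -0.0327, 0.2207]
tool_rot: [0.54, 0.841, -0.0, -0.001]
ft_force: [0.7, -0.6, -1.4]
grip_width: 0.0086
```

>>> {"method": "apply_moves", "body": {"plan": [0.03,0.017,0,0,0,-0.1,0.059,0.034,0,0,0,-0.198,0.087,0.05,0,0,0,-0.293,0.114,0.065,0,0,0,-0.385,0.14,0.08,0,0,0,-0.471,0.163,0.093,0,0,0,-0.549,0.184,0.105,0,0,0,-0.62,0.202,0.115,0,0,0,-0.681,0.217,0.124,0,0,0,-0.731,0.228,0.13,0,0,0,-0.768,0.235,0.134,0,0,0,-0.791,0.238,0.135,0,0,0,-0.799]}}

```text
clock: 7.1
eef_pos: [0.4205, 0.2384, 0.2208]
tool_rot: [0.172, 0.985, -0.0, -0.0]
ft_force: [1.2, -0.5, -0.6]
grip_width: 0.0089
```

Run:
```python
from h import *
w,o=snap('wrist','w6');t,_=snap('top','t6');s,_=snap('scene','s6')
print(o['eef_pos'],o['grip_width'],o['ft_force'],o['joint_pos'].round(2))
z0=o['eef_pos'][2]-.0668
q0=[.4583,.3399,np.radians(-110)]
fit('medium',q0,[(t,None)],z0=z0);fit('medium',q0,[(s,None)],z0=z0);fit('medium',q0,[(w,wristT(w,o))],z0=z0)
```

```text
[0.42045461 0.23836909 0.22082252] 0.008873190185193487 [ 1.20571457 -0.53505717 -0.57903259] [ 0.52  0.21 -0.06  1.3   0.    0.86]
medium [ 0.4279  0.3563 -1.6677] deg -95.6 res 0.3399
medium [ 0.4578  0.3429 -1.8336] deg -105.1 res 0.0724
medium [ 0.4565  0.3424 -1.9127] deg -109.6 res 0.0696
```

View pics/w6.png

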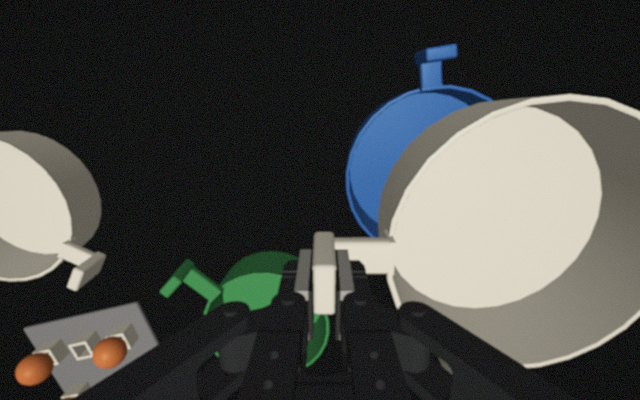

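View pics/s6.png

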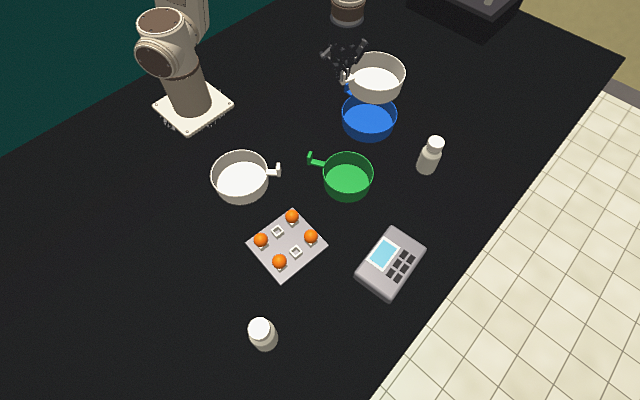

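Run:
```python
from h import *
w,o=snap('wrist','w7');T=wristT(w,o)
print(o['eef_pos'])
im=w['pixels'][:,:,::-1].copy()
for p in pail_parts('large',.4583,.3399,2.949):
    h=cv2.convexHull(proj(w,p,T).astype(np.float32)).astype(np.int32);cv2.polylines(im,[h],True,(0,0,255),1)
cv2.imwrite('pics/w7o.png',cv2.resize(im[:260,300:560],None,fx=3,fy=3)[:600])
off=np.array([.001,.1097,0]);Rt=downR(np.radians(70))
for z in(.16,.0708):
    tc=np.array([.4583,.3399,z])-Rt.apply(off);tc[2]=z;print(row(tc,Rt))
```

```text
[0.42072828 0.23681178 0.22113557]
[-0.0009, 0.0003, 0.0612, -0.0007, -0.0002, -0.0014]
[-0.0009, 0.0003, 0.1504, -0.0007, -0.0002, -0.0014]
```

View pics/w7o.png

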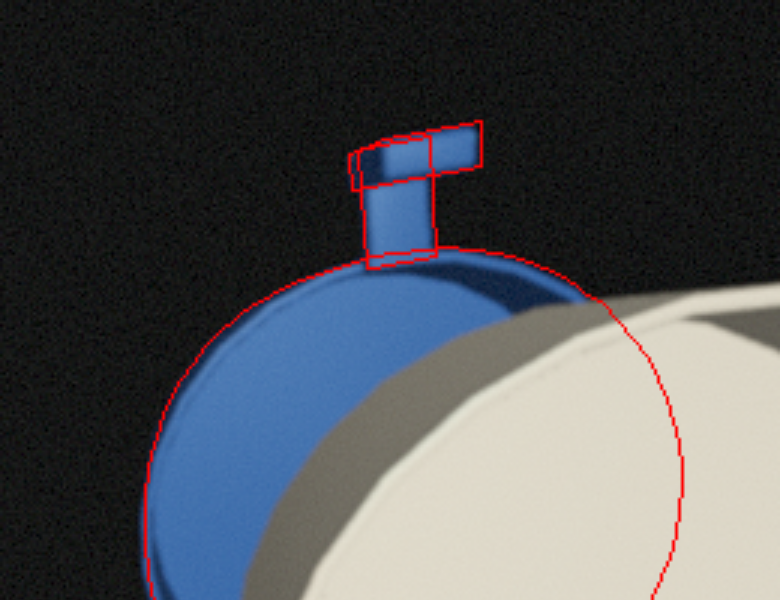

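>>> {"method": "apply_moves", "body": {"plan": [-0.001,0,0.01,0,0,-0.001,-0.001,0,0.025,0,0,-0.001,-0.001,0,0.042,0,0,-0.001,-0.001,0,0.06,0,0,-0.001,-0.001,0,0.077,0,0,-0.001,-0.001,0,0.09,0,0,-0.001,-0.001,0,0.102,0,0,-0.001,-0.001,0,0.113,0,0,-0.001,-0.001,0,0.122,0,0,-0.001,-0.001,0,0.13,0,0,-0.001,-0.001,0,0.136,0,0,-0.001,-0.001,0,0.14,0,0,-0.001]}}

```text
clock: 8.3
eef_pos: [0.4219, 0.2366, 0.0806]
tool_rot: [0.174, 0.985, -0.0, -0.0]
ft_force: [-0.2, 0.1, -1.7]
grip_width: 0.0091
```

>>> {"method": "apply_moves", "body": {"plan": [0,0,0.0015,0,0,0,0,0,0.003,0,0,0,0,0,0.0045,0,0,0,0,0,0.006,0,0,0,0,0,0.007,0,0,0,0,0,0.008,0,0,0,0,0,0.009,0,0,0,0,0,0.009,0,0,0]}}

```text
clock: 8.97
eef_pos: [0.422, 0.2369, 0.0722]
tool_rot: [0.173, 0.985, -0.0, -0.0]
ft_force: [-0.4, 0.7, -2.0]
grip_width: 0.0088
```

Run:
```python
from h import *
w,o=snap('wrist','w8');s,_=snap('scene','s8')
print(o['eef_pos'],o['grip_width'],o['ft_force'],o['ft_torque'])
im=s['pixels'][60:180,300:460,::-1];cv2.imwrite('pics/s8o.png',cv2.resize(im,None,fx=4,fy=4))
```

```text
[0.42197052 0.23692095 0.07218263] 0.008813101924630827 [-0.37359827  0.71982821 -2.00307585] [-0.14603865  0.01123359  0.02196324]
```

View pics/s8o.png

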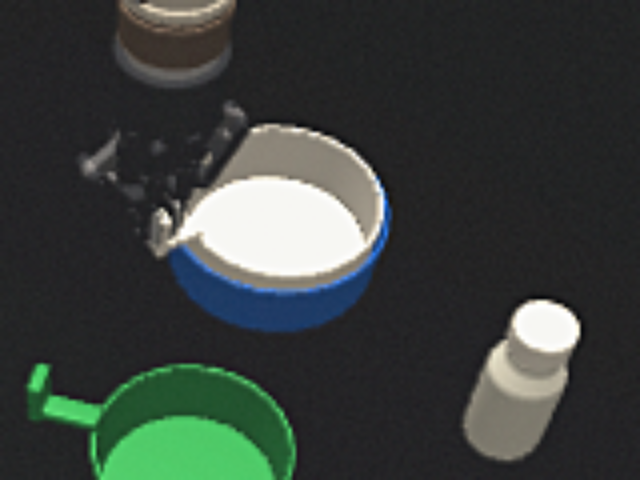

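View pics/w8.png

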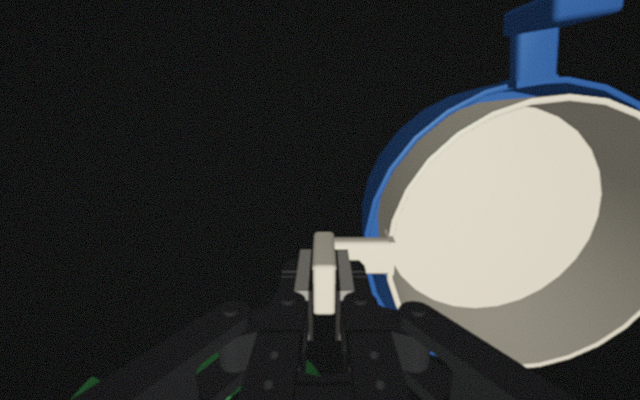

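>>> {"method": "apply_moves", "body": {"plan": [0,0,0.0005,0,0,0,0,0,0.001,0,0,0,0,0,0.0015,0,0,0,0,0,0.0018,0,0,0,0,0,0.0018,0,0,0]}}

```text
clock: 9.48
eef_pos: [0.4221, 0.2369, 0.0708]
tool_rot: [0.173, 0.985, 0.0, 0.0]
ft_force: [-1.6, -0.3, 2.5]
grip_width: 0.0091
```

Contact (force turned positive at z = 70.8 mm, as predicted). Open and rise.

>>> {"method": "apply_moves", "body": {"plan": [0,0,0,0,0,0,0,0,0,0,0,0,0,0,0,0,0,0,0,0,0,0,0,0,0,0,-0.01,0,0,0,0,0,-0.03,0,0,0,0,0,-0.06,0,0,0,0,0,-0.09,0,0,0,0,0,-0.12,0,0,0,0,0,-0.14,0,0,0,0,0,-0.14,0,0,0], "grip": 0.06}}

```text
clock: 10.4
eef_pos: [0.4247, 0.2385, 0.2156]
tool_rot: [0.173, 0.985, 0.003, 0.004]
ft_force: [-0.2, 0.2, 0.3]
grip_width: 0.0604
```

Run:
```python
from h import *
w,o=snap('wrist','w9');s,_=snap('scene','s9');t,_=snap('top','t9')
print(o['eef_pos'],o['grip_width'],o['ft_force'])
q=fit('medium',[.4583,.3399,np.radians(-110)],[(w,wristT(w,o))],z0=.004)
for z0 in(0.002,.004,.006): fit('medium',[.4583,.3399,np.radians(-110)],[(w,wristT(w,o))],z0=z0)
for k,q0 in(('small',[.5596,.1211,-2.674]),):
  fit(k,q0,[(t,None)]);fit(k,q0,[(s,None)])
im=s['pixels'][60:180,300:460,::-1];cv2.imwrite('pics/s9o.png',cv2.resize(im,None,fx=4,fy=4))
```

```text
[0.42468009 0.23847665 0.21555073] 0.06044528906088768 [-0.1764939   0.20253789  0.25521395]
medium [ 0.4592  0.3411 -1.9217] deg -110.1 res 0.0162
medium [ 0.4594  0.3418 -1.916 ] deg -109.8 res 0.0261
medium [ 0.4592  0.3411 -1.9217] deg -110.1 res 0.0162
medium [ 0.4583  0.3404 -1.9212] deg -110.1 res 0.0125
small [ 0.5597  0.1199 -2.6838] deg -153.8 res 0.0283
small [ 0.5591  0.1215 -2.6753] deg -153.3 res 0.028
```

View pics/s9o.png

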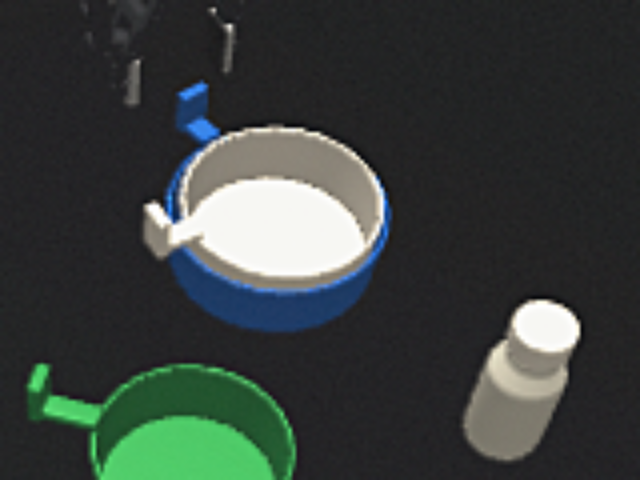

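View pics/w9.png

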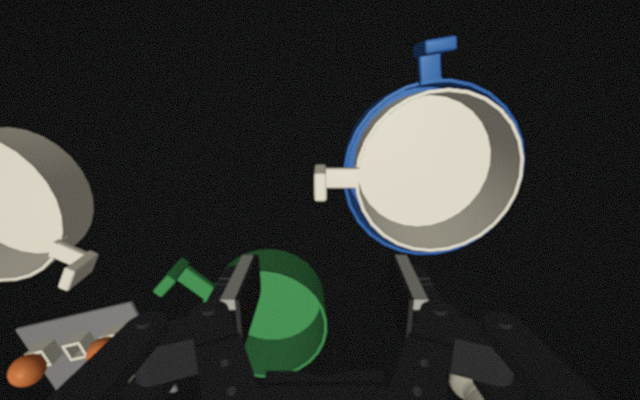

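Run:
```python
from h import *
th=-2.676;c=np.array([.5594,.121]);g=c+.11*np.array([np.cos(th),np.sin(th)]);print(g)
print(row([*g,.19],downR(th+np.pi)))
```

```text
[0.46110888 0.07161523]
[-0.0934, -0.1419, 0.02, -0.0003, -0.0002, 0.7567]
```

>>> {"method": "apply_moves", "body": {"plan": [-0.03,-0.045,0,0,0,0.2,-0.06,-0.09,0,0,0,0.4,-0.08,-0.12,0.01,0,0,0.6,-0.093,-0.142,0.02,0,0,0.7567,-0.0934,-0.1419,0.02,0,0,0.7567,-0.0934,-0.1419,0.02,0,0,0.7567,-0.0934,-0.1419,0.02,0,0,0.7567,-0.0934,-0.1419,0.02,0,0,0.7567,-0.0934,-0.1419,0.02,0,0,0.7567]}}

```text
clock: 11.3
eef_pos: [0.4608, 0.072, 0.1897]
tool_rot: [0.524, 0.852, -0.001, -0.001]
ft_force: [-0.7, 0.6, 0.1]
grip_width: 0.0601
```

Run:
```python
from h import *
w,o=snap('wrist','w10');o=sensors.get_obs();w,o=snap('wrist','w10')
q=fit('small',[.5594,.121,-2.676],[(w,wristT(w,o))])
g=q[:2]+.11*np.array([np.cos(q[2]),np.sin(q[2])]);print(g,o['eef_pos'])
print(row([*g,.071],downR(q[2]+np.pi)))
```

```text
small [ 0.5592  0.1199 -2.6748] deg -153.3 res 0.0163
[0.4609726  0.07038185] [0.46097754 0.07218207 0.18995276]
[-0.0016, -0.0009, 0.1192, -0.0006, -0.0002, 0.0017]
```

View pics/w10.png

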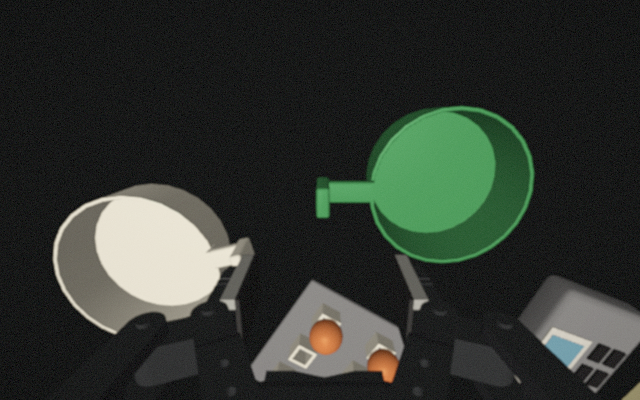

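>>> {"method": "apply_moves", "body": {"plan": [-0.0016,-0.001,0.02,0,0,0.0017,-0.0016,-0.001,0.05,0,0,0.0017,-0.0016,-0.001,0.075,0,0,0.0017,-0.0016,-0.001,0.092,0,0,0.0017,-0.0016,-0.001,0.103,0,0,0.0017,-0.0016,-0.001,0.112,0,0,0.0017,-0.0016,-0.001,0.117,0,0,0.0017,-0.0016,-0.001,0.119,0,0,0.0017,-0.0016,-0.001,0.119,0,0,0.0017,-0.0016,-0.001,0.119,0,0,0.0017]}}

```text
clock: 12.23
eef_pos: [0.4618, 0.07, 0.0722]
tool_rot: [0.525, 0.851, 0.0, 0.001]
ft_force: [-0.2, -0.8, -0.2]
grip_width: 0.0598
```

>>> {"method": "apply_moves", "body": {"plan": [0,0,0,0,0,0,0,0,0,0,0,0,0,0,0,0,0,0,0,0,0,0,0,0,0,0,0,0,0,0,0,0,0,0,0,0,0,0,0,0,0,0,0,0,0,0,0,0], "grip": 0.0}}

```text
clock: 12.9
eef_pos: [0.4614, 0.0698, 0.0719]
tool_rot: [0.526, 0.851, 0.0, 0.0]
ft_force: [-2.1, -0.4, 5.9]
grip_width: 0.0086
```

Run:
```python
from h import *
o=sensors.get_obs();print(o['eef_pos'],o['grip_width'],o['ft_force'])
w,o=snap('wrist','w11')
q=fit('small',[.5594,.121,-2.676],[(w,wristT(w,o))])
p,R=cmdpose();print(R.inv().apply(np.r_[q[:2],p[2]]-p), R.as_matrix()[:,1])
```

```text
[0.46136053 0.06978223 0.07194379] 0.008557618922784132 [-2.07181811 -0.40952765  5.88311076]
small [ 0.5596  0.1201 -2.6806] deg -153.6 res 0.0506
[1.03022640e-03 1.10390988e-01 5.38578566e-05] [8.94336464e-01 4.47394735e-01 4.90453212e-04]
```

View pics/w11.png

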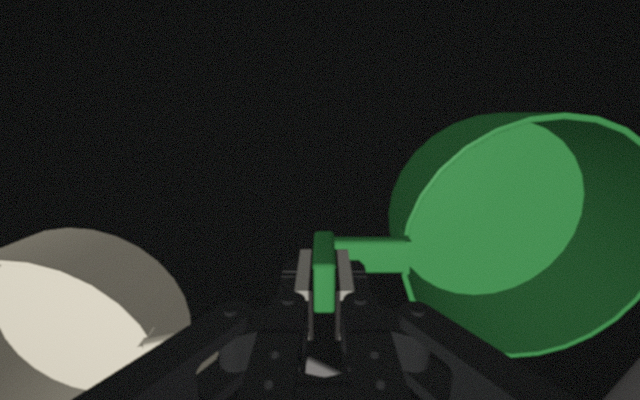

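>>> {"method": "apply_moves", "body": {"plan": [0,0,-0.003,0,0,0,0,0,-0.008,0,0,0,0,0,-0.016,0,0,0,0,0,-0.027,0,0,0,0,0,-0.042,0,0,0,0,0,-0.06,0,0,0,0,0,-0.08,0,0,0,0,0,-0.1,0,0,0,0,0,-0.12,0,0,0,0,0,-0.14,0,0,0,0,0,-0.15,0,0,0,0,0,-0.155,0,0,0]}}

```text
clock: 13.95
eef_pos: [0.4622, 0.07, 0.229]
tool_rot: [0.526, 0.851, 0.001, 0.001]
ft_force: [0.1, -1.1, -1.2]
grip_width: 0.0086
```

Run:
```python
from h import *
w,o=snap('wrist','w12')
print(o['eef_pos'],o['grip_width'],o['ft_force'])
Rt=downR(np.radians(150));off=np.array([.001,.1102,0])
tc=np.array([.4588,.3405,0])-Rt.apply(off);tc[2]=.228;print(tc)
path(tc,Rt,24)
a,b=cv2.imread('pics/w11.png'),cv2.imread('pics/w12.png');m=mask('small',a[:,:,::-1])&True;print('diff',m.sum(),(m^mask('small',b[:,:,::-1])).sum())
```

```text
[0.46217513 0.06998469 0.22895384] 0.008641938455051758 [ 0.07639483 -1.08443569 -1.15318137]
[0.554736   0.28626603 0.228     ]
[0.001, 0.001, 0, 0, 0, -0.011, 0.003, 0.004, 0, 0, 0, -0.042, 0.006, 0.008, 0, 0, 0, -0.093, 0.011, 0.013, 0, 0, 0, -0.16, 0.017, 0.02, 0, 0, 0.001, -0.241, 0.024, 0.028, 0, 0, 0.001, -0.337, 0.031, 0.037, 0, 0, 0.001, -0.443, 0.039, 0.047, 0, 0, 0.001, -0.558, 0.048, 0.057, 0, 0, 0.001, -0.682, 0.057, 0.068, 0.001, 0, 0.002, -0.81, 0.067, 0.079, 0.001, 0, 0.002, -0.943, 0.076, 0.09, 0.001, 0, 0.002, -1.077]
[-0.005, 0.014, 0, 0, 0, -0.134, -0.011, 0.027, 0, 0, 0.001, -0.267, -0.016, 0.04, 0, 0, 0.001, -0.396, -0.021, 0.053, 0, 0, 0.001, -0.519, -0.025, 0.065, 0, 0, 0.001, -0.634, -0.03, 0.075, 0, 0, 0.002, -0.741, -0.033, 0.085, 0.001, 0, 0.002, -0.836, -0.037, 0.093, 0.001, 0, 0.002, -0.917, -0.039, 0.1, 0.001, 0, 0.002, -0.985, -0.041, 0.105, 0.001, 0, 0.002, -1.035, -0.043, 0.108, 0.001, 0, 0.002, -1.066, -0.043, 0.11, 0.001, 0, 0.002, -1.077]
diff 54226 5810
```

>>> {"method": "apply_moves", "body": {"plan": [0.001,0.001,0,0,0,-0.011,0.003,0.004,0,0,0,-0.042,0.006,0.008,0,0,0,-0.093,0.011,0.013,0,0,0,-0.16,0.017,0.02,0,0,0,-0.241,0.024,0.028,0,0,0,-0.337,0.031,0.037,0,0,0,-0.443,0.039,0.047,0,0,0,-0.558,0.048,0.057,0,0,0,-0.682,0.057,0.068,0,0,0,-0.8,0.067,0.079,0,0,0,-0.92,0.076,0.09,0,0,0,-1.04]}}

```text
clock: 15.0
eef_pos: [0.5073, 0.1788, 0.2249]
tool_rot: [0.03, 1.0, -0.0, -0.001]
ft_force: [-0.0, -0.4, -1.7]
grip_width: 0.0091
```

Run:
```python
from h import *
o=sensors.get_obs()
print(o['eef_pos'],o['grip_width'],o['ft_force'])
Rt=downR(np.radians(150));off=np.array([.001,.1102,0])
tc=np.array([.4588,.3405,0])-Rt.apply(off);tc[2]=.228
print(row(tc,Rt))
```

```text
[0.50726021 0.17881362 0.22493091] 0.009109610683451638 [-0.01009109 -0.44960475 -1.66676805]
[-0.041, 0.1101, -0.0033, 0.0005, -0.0029, -1.1065]
```

>>> {"method": "apply_moves", "body": {"plan": [-0.005,0.014,0,0,0,-0.12,-0.01,0.027,0,0,0,-0.24,-0.015,0.04,0,0,0,-0.36,-0.02,0.053,0,0,0,-0.48,-0.024,0.065,0,0,0,-0.6,-0.028,0.075,0,0,0,-0.71,-0.032,0.085,0,0,0,-0.81,-0.035,0.093,0,0,0,-0.9,-0.038,0.1,0,0,0,-0.98,-0.04,0.105,0,0,0,-1.05,-0.041,0.109,0,0,0,-1.09,-0.041,0.11,0,0,0,-1.106]}}

```text
clock: 16.0
eef_pos: [0.5556, 0.2858, 0.2245]
tool_rot: [-0.498, 0.867, 0.0, -0.001]
ft_force: [0.7, 0.8, -1.1]
grip_width: 0.009
```

>>> {"method": "apply_moves", "body": {"plan": [0,0,0,0,0,0,0,0,0,0,0,0,0,0,0,0,0,0]}}

```text
clock: 16.25
eef_pos: [0.5557, 0.2848, 0.226]
tool_rot: [-0.496, 0.868, -0.0, -0.0]
ft_force: [0.6, 0.8, -0.5]
grip_width: 0.0083
```

Run:
```python
from h import *
w,o=snap('wrist','w13');s,_=snap('scene','s13')
T=wristT(w,o);print(o['eef_pos'],o['tool_rot'],o['grip_width'],o['ft_force'])
z0=o['eef_pos'][2]-.0719
p,R=cmdpose();c=p+R.apply([.001,.1102,0]);print('centre',c)
fit('small',[c[0],c[1],np.radians(-30)],[(w,T)],z0=z0)
fit('small',[c[0],c[1],np.radians(-30)],[(s,None)],z0=z0)
im=w['pixels'][:,:,::-1].copy()
for q,k,z in(((.4583,.3399,2.949),'large',0),((.4588,.3405,-1.92),'medium',.004)):
  for P in pail_parts(k,*q,z):
    h=cv2.convexHull(proj(w,P,T).astype(np.float32)).astype(np.int32);cv2.polylines(im,[h],True,(0,0,255),1)
cv2.imwrite('pics/w13o.png',im)
```

```text
[0.55569206 0.28479171 0.22602969] [-4.96297305e-01  8.68152487e-01 -2.00463850e-05 -4.93457085e-04] 0.008301367400768714 [ 0.56035073  0.76989892 -0.4765762 ]
centre [0.46038367 0.33984237 0.22646342]
small [ 0.46    0.34   -0.5338] deg -30.6 res 0.9813
small [ 0.46    0.3406 -0.8436] deg -48.3 res 0.2626
```

View pics/w13o.png

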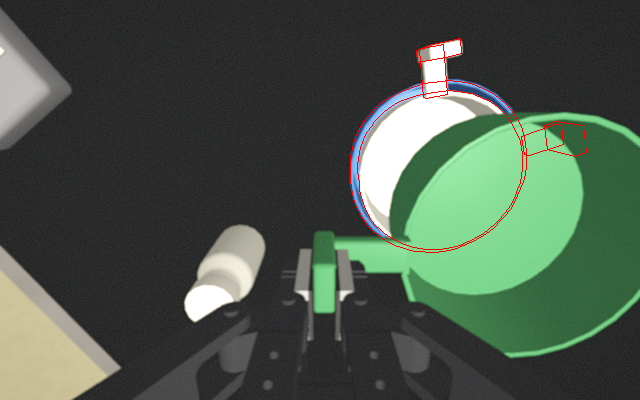

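View pics/s13.png

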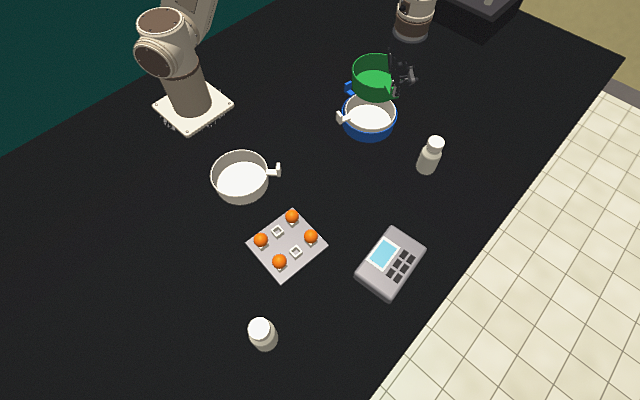

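Run:
```python
from h import *
Rt=downR(np.radians(150));off=np.array([.001,.1102,0])
tc=np.array([.4588,.3405,0])-Rt.apply(off);tc[2]=.0799
print(row(tc,Rt))
```

```text
[-0.0007, 0.0017, 0.1466, 0.0001, -0.0002, -0.0086]
```

>>> {"method": "apply_moves", "body": {"plan": [-0.001,0.002,0.01,0,0,-0.008,-0.001,0.002,0.025,0,0,-0.008,-0.001,0.002,0.042,0,0,-0.008,-0.001,0.002,0.06,0,0,-0.008,-0.001,0.002,0.076,0,0,-0.008,-0.001,0.002,0.088,0,0,-0.008,-0.001,0.002,0.1,0,0,-0.008,-0.001,0.002,0.11,0,0,-0.008,-0.001,0.002,0.119,0,0,-0.008,-0.001,0.002,0.127,0,0,-0.008,-0.001,0.002,0.133,0,0,-0.008,-0.001,0.002,0.136,0,0,-0.008]}}

```text
clock: 17.35
eef_pos: [0.5544, 0.2868, 0.0895]
tool_rot: [-0.5, 0.866, 0.0, -0.001]
ft_force: [-0.1, 0.7, -1.1]
grip_width: 0.0089
```

>>> {"method": "apply_moves", "body": {"plan": [0,0,0.0015,0,0,0,0,0,0.003,0,0,0,0,0,0.0045,0,0,0,0,0,0.006,0,0,0,0,0,0.007,0,0,0,0,0,0.008,0,0,0,0,0,0.009,0,0,0,0,0,0.009,0,0,0]}}

```text
clock: 18.02
eef_pos: [0.5546, 0.2869, 0.0814]
tool_rot: [-0.5, 0.866, 0.0, -0.0]
ft_force: [-0.9, 0.1, -1.3]
grip_width: 0.0087
```

Run:
```python
from h import *
w,o=snap('wrist','w14');s,_=snap('scene','s14')
print(o['eef_pos'],o['grip_width'],o['ft_force'])
im=s['pixels'][60:180,300:460,::-1];cv2.imwrite('pics/s14o.png',cv2.resize(im,None,fx=4,fy=4))
```

```text
[0.5546463  0.28690246 0.08139309] 0.00868085242795508 [-0.87245661  0.08394087 -1.2942892 ]
```

View pics/s14o.png

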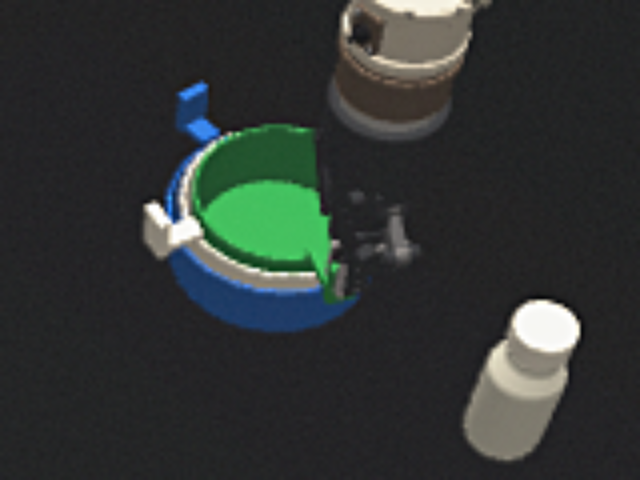

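View pics/w14.png

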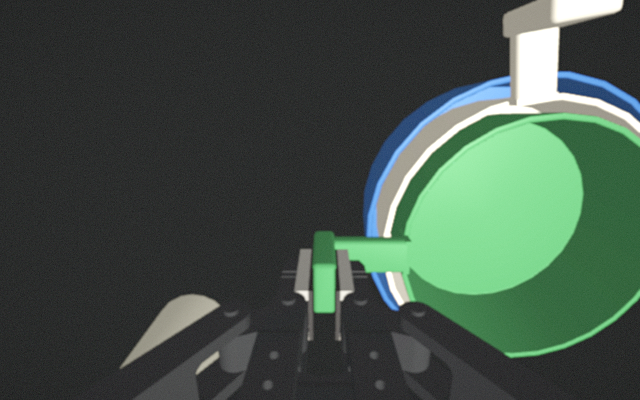

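Green sits concentric in white. Last 1.5 mm, then release.

>>> {"method": "apply_moves", "body": {"plan": [0,0,0.0005,0,0,0,0,0,0.001,0,0,0,0,0,0.0014,0,0,0,0,0,0.0018,0,0,0,0,0,0.0018,0,0,0]}}

```text
clock: 18.53
eef_pos: [0.5549, 0.287, 0.0801]
tool_rot: [-0.5, 0.866, -0.0, 0.0]
ft_force: [-0.0, -0.1, 1.5]
grip_width: 0.0084
```

>>> {"method": "apply_moves", "body": {"plan": [0,0,0.0004,0,0,0,0,0,0.0004,0,0,0,0,0,0.0004,0,0,0,0,0,0.0004,0,0,0,0,0,-0.01,0,0,0,0,0,-0.03,0,0,0,0,0,-0.06,0,0,0,0,0,-0.09,0,0,0,0,0,-0.12,0,0,0,0,0,-0.14,0,0,0,0,0,-0.14,0,0,0], "grip": 0.06}}

```text
clock: 19.45
eef_pos: [0.5572, 0.2883, 0.2269]
tool_rot: [-0.5, 0.866, -0.0, 0.006]
ft_force: [-0.6, 0.3, 0.7]
grip_width: 0.0598
```

>>> {"method": "apply_moves", "body": {"plan": [0,0,0,0,0,0,0,0,0,0,0,0]}}

```text
clock: 19.62
eef_pos: [0.5544, 0.2868, 0.2194]
tool_rot: [-0.5, 0.866, 0.0, -0.0]
ft_force: [0.6, -0.5, -0.6]
grip_width: 0.06
```

```bash
sed -i "s/(s>110)&(V>50)/(s>85)\&(V>45)/" h.py
python3 - <<'E'
from h import *
w,o=snap('wrist','w15');s,_=snap('scene','s15');t,_=snap('top','t15')
print(o['eef_pos'],o['grip_width'],o['ft_force'])
q0=[.4588,.3405,np.radians(-30)]
for z0 in(.006,.008,.010,.012): fit('small',q0,[(w,wristT(w,o))],z0=z0)
fit('small',q0,[(s,None)],z0=.008)
for c,n in((t,'top'),(s,'scene')):
    M=mask('orange',c['pixels']).astype(np.uint8)
    k,l,st,ce=cv2.connectedComponentsWithStats(M)
    for i in range(1,k):
        if st[i,4]>20: print(n,ce[i].round(1),st[i,4],unproj(c,ce[i],.0416)[0].round(4))
im=s['pixels'][60:180,300:460,::-1];cv2.imwrite('pics/s15o.png',cv2.resize(im,None,fx=4,fy=4))
E
```

```text
[0.55438814 0.28678106 0.21941782] 0.060047650503035316 [ 0.61071664 -0.49787486 -0.56203094]
small [ 0.4597  0.3416 -0.523 ] deg -30.0 res 0.0439
small [ 0.4601  0.3417 -0.5312] deg -30.4 res 0.0534
small [ 0.4603  0.3419 -0.5395] deg -30.9 res 0.0654
small [ 0.4604  0.3419 -0.5465] deg -31.3 res 0.078
small [ 0.4586  0.3448 -0.545 ] deg -31.2 res 0.2376
top [355.4 184.1] 81 [ 0.6137 -0.0847  0.0416]
top [387.4 187.8] 84 [ 0.6041 -0.1843  0.0416]
top [352.7 207.9] 85 [ 0.5391 -0.0777  0.0416]
top [384.9 211.8] 89 [ 0.5292 -0.1774  0.0416]
scene [291.7 216.7] 112 [ 0.5418 -0.0773  0.0416]
scene [310.5 236.6] 115 [ 0.616  -0.0846  0.0416]
scene [260.6 240.2] 114 [ 0.5324 -0.1767  0.0416]
scene [279.  261.7] 124 [ 0.6062 -0.1839  0.0416]
```

View pics/s15o.png

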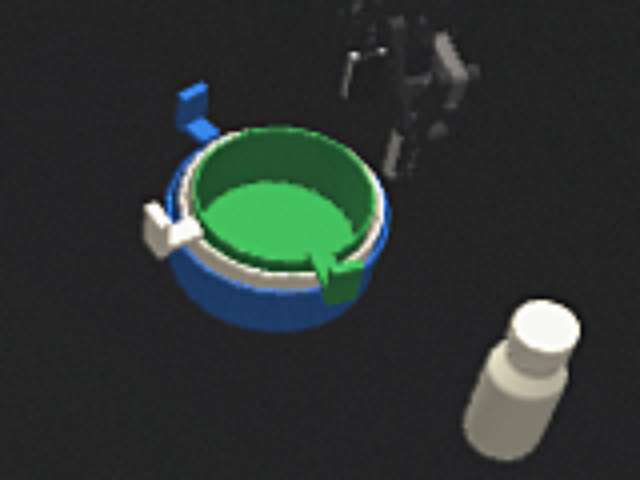

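View pics/w15.png

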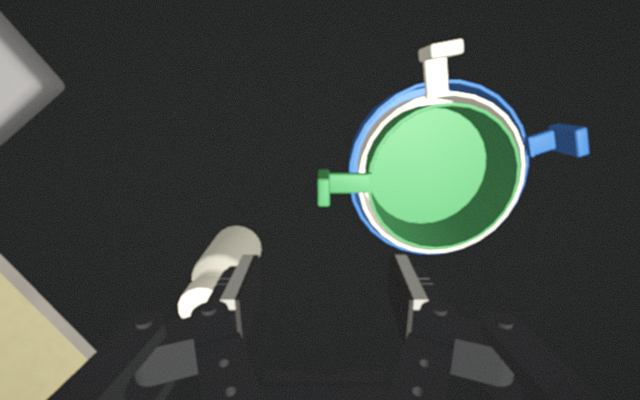

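Run:
```python
from h import *
print(row([.5405,-.0775,.17],downR(np.radians(174.3))))
```

```text
[0.3218, -0.1705, 0.0486, 0.0024, -0.0024, -0.4242]
```

>>> {"method": "apply_moves", "body": {"plan": [0.03,-0.016,0,0,0,-0.1,0.07,-0.037,0,0,0,-0.2,0.11,-0.058,0,0,0,-0.3,0.15,-0.08,0,0,0,-0.424,0.185,-0.098,0.01,0,0,-0.424,0.22,-0.117,0.02,0,0,-0.424,0.25,-0.132,0.03,0,0,-0.424,0.28,-0.148,0.04,0,0,-0.424,0.3,-0.159,0.048,0,0,-0.424,0.315,-0.167,0.048,0,0,-0.424,0.3218,-0.1705,0.0486,0,0,-0.424,0.3218,-0.1705,0.0486,0,0,-0.424], "grip": 0.05}}

```text
clock: 20.77
eef_pos: [0.5408, -0.0784, 0.1701]
tool_rot: [-0.67, 0.742, 0.001, -0.001]
ft_force: [0.4, -0.0, -0.6]
grip_width: 0.0499
```

>>> {"method": "apply_moves", "body": {"plan": [0,0,0,0,0,0,0,0,0,0,0,0]}}

```text
clock: 20.93
eef_pos: [0.5416, -0.0758, 0.1711]
tool_rot: [-0.671, 0.741, 0.0, 0.0]
ft_force: [0.4, -0.2, 0.4]
grip_width: 0.0502
```

```bash
cat >> h.py <<'E'
def balls(w,o,z=.0416):
    T=wristT(w,o);M=mask('orange',w['pixels']).astype(np.uint8);out=[]
    k,l,st,ce=cv2.connectedComponentsWithStats(M)
    for i in range(1,k):
        if st[i,4]>150:
            cn,_=cv2.findContours((l==i).astype(np.uint8),cv2.RETR_EXTERNAL,cv2.CHAIN_APPROX_NONE)
            pts=cn[0][:,0].astype(float)
            def res(v):  # tangent-cone fit: angle between ray and centre ray = asin(r/d)
                d=unproj(w,pts,0,T)-T[:3,3];d/=np.linalg.norm(d,axis=1)[:,None]
                c=np.array([v[0],v[1],z])-T[:3,3];D=np.linalg.norm(c)
                a=np.arccos(np.clip(d@c/D,-1,1));return (a-np.arcsin(.018/D))*D
            from scipy.optimize import least_squares
            b=least_squares(res,unproj(w,ce[i],z,T)[0][:2],loss='soft_l1',f_scale=.0007)
            print('ball',ce[i].round(0),st[i,4],b.x.round(4),'rms mm',round(1e3*np.sqrt(np.mean(res(b.x)**2)),2));out.append(b.x)
    return out
E
python3 - <<'E'
from h import *
w,o=snap('wrist','w16');print(o['eef_pos'],o['tool_rot'])
balls(w,o)
E
```

```text
[ 0.5415933  -0.07584839  0.17111985] [-6.71492324e-01  7.41011471e-01  1.74997194e-04  1.66859398e-04]
ball [227.  59.] 1842 [ 0.6038 -0.1842] rms mm 1.1
ball [327.  59.] 1736 [ 0.529  -0.1768] rms mm 1.34
ball [239. 188.] 1349 [ 0.6136 -0.0839] rms mm 1.11
ball [327. 187.] 1293 [ 0.5386 -0.0767] rms mm 1.25
```

View pics/w16.png

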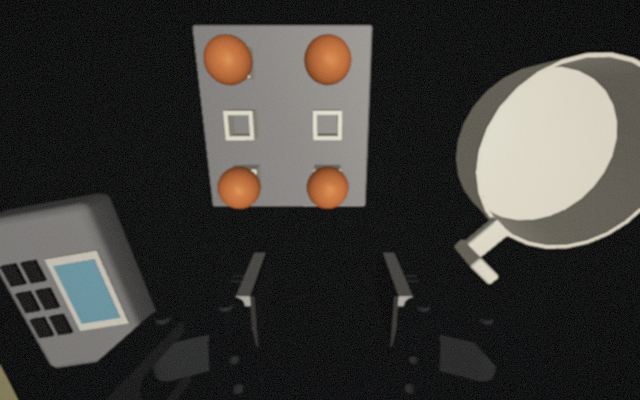

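Run:
```python
from h import *
print(row([.539,-.0768,.0246],downR(np.radians(174.5))))
```

```text
[0.0014, 0.0026, 0.1466, -0.0002, 0.0003, -0.0018]
```

>>> {"method": "apply_moves", "body": {"plan": [0.0014,0.0026,0.02,0,0,0,0.0014,0.0026,0.05,0,0,0,0.0014,0.0026,0.075,0,0,0,0.0014,0.0026,0.095,0,0,0,0.0014,0.0026,0.11,0,0,0,0.0014,0.0026,0.125,0,0,0,0.0014,0.0026,0.137,0,0,0,0.0014,0.0026,0.143,0,0,0,0.0014,0.0026,0.1466,0,0,0,0.0014,0.0026,0.1466,0,0,0,0.0014,0.0026,0.1466,0,0,0]}}

```text
clock: 21.9
eef_pos: [0.5393, -0.0777, 0.0251]
tool_rot: [-0.671, 0.741, -0.0, 0.0]
ft_force: [-0.1, -0.3, 0.1]
grip_width: 0.0503
```

Run:
```python
from h import *
w,o=snap('wrist','w17');print(o['eef_pos'],o['tool_rot'],o['ft_force']);balls(w,o)
```

```text
[ 0.53931424 -0.07772429  0.02511967] [-6.71294000e-01  7.41190999e-01 -3.86833007e-04  3.43898238e-04] [-0.08725315 -0.25349136  0.13360344]
ball [103.  40.] 7536 [ 0.6042 -0.1835] rms mm 3.17
ball [323.  42.] 5649 [ 0.5316 -0.1686] rms mm 5.87
ball [150. 281.] 4589 [ 0.6141 -0.0839] rms mm 2.34
ball [324. 285.] 4346 [ 0.5386 -0.0761] rms mm 0.47
```

View pics/w17.png

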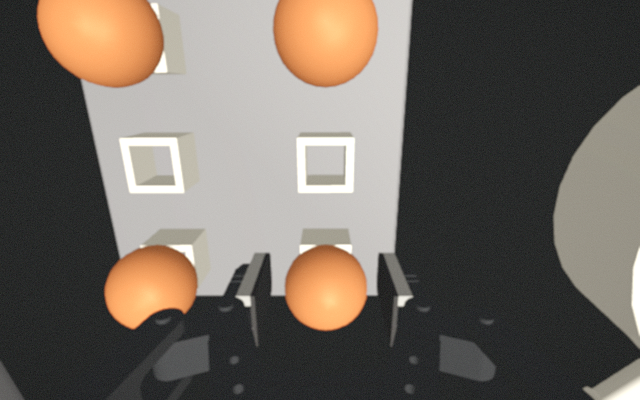

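>>> {"method": "apply_moves", "body": {"plan": [0.0,0,0,0,0,0,0,0,0,0,0,0,0,0,0,0,0,0,0,0,0,0,0,0,0,0,0,0,0,0], "grip": 0.03}}

```text
clock: 22.37
eef_pos: [0.5393, -0.0782, 0.0257]
tool_rot: [-0.671, 0.742, -0.001, 0.001]
ft_force: [-2.3, 1.0, 6.1]
grip_width: 0.0334
```

Run:
```python
from h import *
w,o=snap('wrist','w18');print(o['eef_pos'],o['tool_rot'],o['ft_force'],o['grip_width']);balls(w,o)
c=np.array([.4592,.3408]);a=np.radians(-65);print(c+.04*np.array([np.cos(a),np.sin(a)]))
```

```text
[ 0.53932133 -0.07817872  0.02572401] [-6.70943429e-01  7.41508003e-01 -5.72547102e-04  6.85094634e-04] [-2.31778092  1.00937847  6.12564569] 0.03344595247954448
ball [105.  41.] 7562 [ 0.6041 -0.1835] rms mm 2.9
ball [323.  42.] 5701 [ 0.5317 -0.1693] rms mm 6.02
ball [323. 284.] 4339 [ 0.5392 -0.0766] rms mm 0.38
ball [151. 284.] 4771 [ 0.6142 -0.0838] rms mm 0.92
[0.47610473 0.30454769]
```

View pics/w18.png

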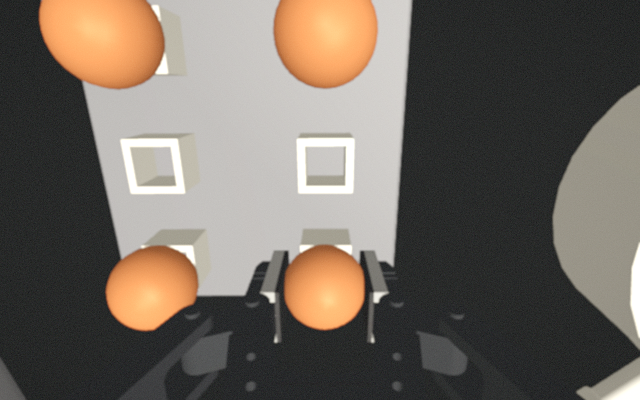

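>>> {"method": "apply_moves", "body": {"plan": [0,0,0,0,0,0,0,0,0,0,0,0,0,0,-0.003,0,0,0,0,0,-0.01,0,0,0,0,0,-0.025,0,0,0,0,0,-0.045,0,0,0,0,0,-0.07,0,0,0,0,0,-0.095,0,0,0,0,0,-0.12,0,0,0,0,0,-0.14,0,0,0,0,0,-0.155,0,0,0,0,0,-0.16,0,0,0], "grip": 0.0}}

```text
clock: 23.42
eef_pos: [0.5403, -0.0785, 0.188]
tool_rot: [-0.671, 0.742, -0.002, 0.002]
ft_force: [0.5, -0.0, 0.2]
grip_width: 0.0328
```

Run:
```python
from h import *
w,o=snap('wrist','w19');print(o['eef_pos'],o['ft_force'],o['grip_width'])
T=wristT(w,o)
for dz in(.013,.0155,.018): print(dz);balls(w,o,o['eef_pos'][2]+dz)
print(row([.4761,.3045,.19],downR(np.radians(205))))
```

```text
[ 0.54032196 -0.07845642  0.18801163] [ 0.48644695 -0.03471085  0.15431717] 0.03280192454934379
0.013
ball [233.  65.] 1577 [ 0.5601 -0.1547] rms mm 5.22
ball [327.  65.] 1512 [ 0.53   -0.1833] rms mm 5.29
ball [243. 185.] 1188 [ 0.5843 -0.1277] rms mm 5.44
ball [324. 288.] 5341 [ 0.5403 -0.0752] rms mm 0.26
0.0155
ball [233.  65.] 1577 [ 0.5594 -0.1544] rms mm 5.12
ball [327.  65.] 1512 [ 0.53   -0.1832] rms mm 5.19
ball [243. 185.] 1188 [ 0.5837 -0.1285] rms mm 5.34
ball [324. 288.] 5341 [ 0.5401 -0.0767] rms mm 0.5
0.018
ball [233.  65.] 1577 [ 0.5587 -0.1541] rms mm 5.02
ball [327.  65.] 1512 [ 0.53   -0.1832] rms mm 5.1
ball [243. 185.] 1188 [ 0.583  -0.1292] rms mm 5.24
ball [324. 288.] 5341 [ 0.5399 -0.0781] rms mm 0.83
[-0.3746, 0.1019, -0.0032, -0.005, -0.0017, -0.5362]
```

View pics/w19.png

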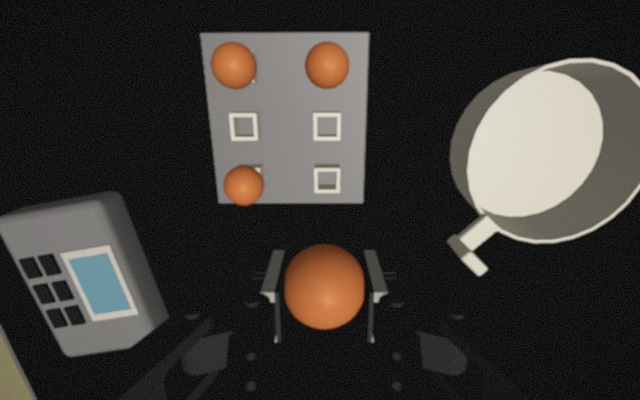

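>>> {"method": "apply_moves", "body": {"plan": [-0.02,0.005,0,0,0,-0.03,-0.045,0.012,0,0,0,-0.08,-0.08,0.022,0,0,0,-0.15,-0.12,0.033,0,0,0,-0.2,-0.16,0.043,0,0,0,-0.25,-0.2,0.054,0,0,0,-0.3,-0.24,0.065,0,0,0,-0.36,-0.28,0.076,0,0,0,-0.42,-0.315,0.086,0,0,0,-0.47,-0.345,0.094,0,0,0,-0.51,-0.365,0.1,0,0,0,-0.536,-0.3746,0.102,0,0,0,-0.536]}}

```text
clock: 24.47
eef_pos: [0.4729, 0.3073, 0.1829]
tool_rot: [0.844, -0.536, -0.001, 0.001]
ft_force: [0.1, -0.2, -0.9]
grip_width: 0.0334
```

>>> {"method": "apply_moves", "body": {"plan": [0,0,0,0,0,0,0,0,0,0,0,0]}}

```text
clock: 24.63
eef_pos: [0.4741, 0.3041, 0.1835]
tool_rot: [0.843, -0.537, -0.0, 0.001]
ft_force: [-0.2, -0.3, -0.3]
grip_width: 0.0327
```

```bash
cat >> h.py <<'E'
def smallpos(tag,q0=(.4592,.3408,-.52)):
    "rim circle of green pail from wrist image: overlay & fit"
    w,o=snap('wrist',tag);T=wristT(w,o);return w,o,T
E
python3 - <<'E'
from h import *
w,o,T=smallpos('w20');print(o['eef_pos'],o['tool_rot'],o['grip_width'])
im=w['pixels'][:,:,::-1].copy()
for q,k,z in(((.4583,.3399,2.949),'large',0),((.4588,.3405,-1.92),'medium',.004),((.4592,.3408,-.525),'small',.008)):
  for P in pail_parts(k,*q,z):
    if len(P)>20:P=P[:72]
    h=cv2.convexHull(proj(w,P,T).astype(np.float32)).astype(np.int32);cv2.polylines(im,[h],True,(0,0,255),1)
cv2.imwrite('pics/w20o.png',im)
print(row([.4761,.3045,.075],downR(np.radians(205))),row([.4761,.3045,.014],downR(np.radians(205))))
E
```

```text
[0.47414907 0.30407191 0.18353927] [ 8.43338522e-01 -5.37381536e-01 -9.47758653e-05  1.10134031e-03] 0.032727042882606784
[-0.0004, -0.0021, 0.1088, 0.0016, -0.001, -0.0014] [-0.0004, -0.0022, 0.1698, 0.0016, -0.001, -0.0014]
```

View pics/w20o.png

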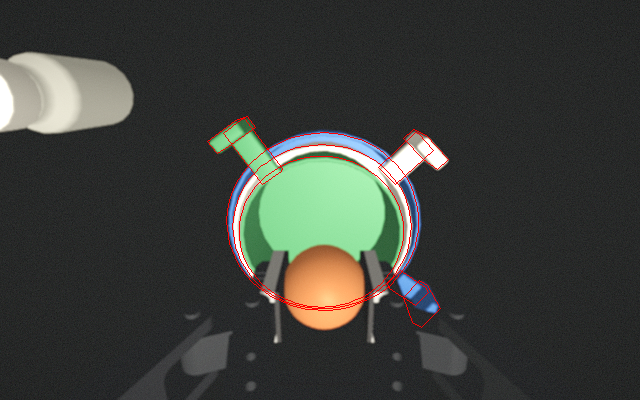

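>>> {"method": "apply_moves", "body": {"plan": [0,-0.002,0.015,0,0,0,0,-0.002,0.04,0,0,0,0,-0.002,0.065,0,0,0,0,-0.002,0.09,0,0,0,0,-0.002,0.108,0,0,0,0,-0.002,0.122,0,0,0,0,-0.002,0.134,0,0,0,0,-0.002,0.143,0,0,0,0,-0.002,0.15,0,0,0,0,-0.002,0.154,0,0,0,0,-0.002,0.157,0,0,0,0,-0.002,0.158,0,0,0]}}

```text
clock: 25.68
eef_pos: [0.4768, 0.3057, 0.0269]
tool_rot: [0.843, -0.537, 0.0, -0.001]
ft_force: [-0.6, 0.4, 2.3]
grip_width: 0.0332
```

Run:
```python
from h import *
w,o=snap('wrist','w21');print(o['eef_pos'],o['ft_force'],o['grip_width'])
```

```text
[0.47683754 0.30566148 0.02693938] [-0.56674025  0.41305945  2.29049039] 0.03315152404789378
```

View pics/w21.png

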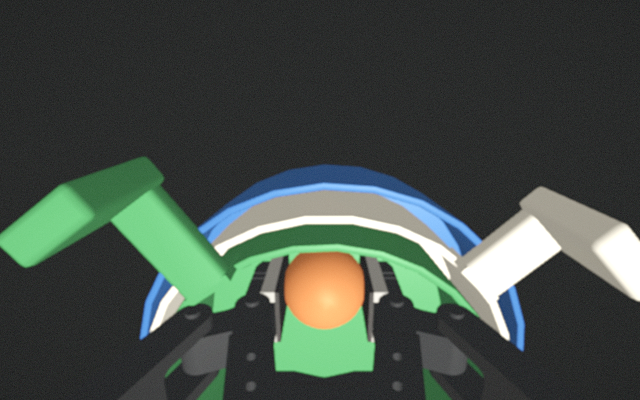

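>>> {"method": "apply_moves", "body": {"plan": [0,0.0,0.002,0,0,0,0,0,0.004,0,0,0,0,0,0.006,0,0,0,0,0,0.0075,0,0,0,0,0,0.009,0,0,0,0,0,0.01,0,0,0,0,0,0.0105,0,0,0,0,0,0.0105,0,0,0]}}

```text
clock: 26.4
eef_pos: [0.4759, 0.3057, 0.0156]
tool_rot: [0.843, -0.537, -0.0, 0.0]
ft_force: [-0.1, 1.6, 0.9]
grip_width: 0.0333
```

>>> {"method": "apply_moves", "body": {"plan": [0,0,0.0005,0,0,0,0,0,0.001,0,0,0,0,0,0.001,0,0,0,0,0,0.001,0,0,0]}}

```text
clock: 26.73
eef_pos: [0.4763, 0.3058, 0.015]
tool_rot: [0.843, -0.537, -0.0, -0.0]
ft_force: [-0.2, 2.6, 1.8]
grip_width: 0.033
```

>>> {"method": "apply_moves", "body": {"plan": [0,0,0,0,0,0,0,0,0,0,0,0]}}

```text
clock: 26.9
eef_pos: [0.4763, 0.3057, 0.015]
tool_rot: [0.843, -0.537, -0.0, -0.0]
ft_force: [-0.9, 2.3, 1.1]
grip_width: 0.033
```

Run:
```python
from h import *
w,o=snap('wrist','w22');print(o['eef_pos'],o['ft_force'],o['ft_torque'],o['grip_width'])
```

```text
[0.47626709 0.30565704 0.01495978] [-0.94330445  2.29575374  1.05724549] [0.30870595 0.0889037  0.02001549] 0.03295652740285695
```

View pics/w22.png

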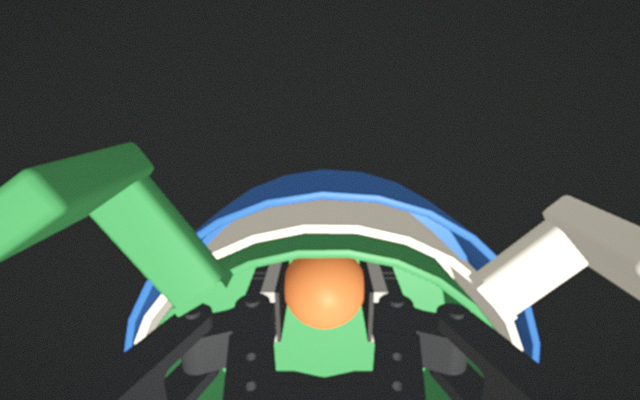

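>>> {"method": "apply_moves", "body": {"plan": [-0.001,0,-0.001,0,0,0,-0.003,0,-0.001,0,0,0,-0.004,0,-0.001,0,0,0,-0.004,0,-0.0005,0,0,0,-0.004,0,0,0,0,0,-0.004,0,0,0,0,0]}}

```text
clock: 27.45
eef_pos: [0.4745, 0.309, 0.0147]
tool_rot: [0.843, -0.537, -0.0, 0.0]
ft_force: [-0.4, -0.4, -0.2]
grip_width: 0.0333
```

>>> {"method": "apply_moves", "body": {"plan": [0,0,0.0005,0,0,0,0,0,0.0005,0,0,0,0,0,0.0005,0,0,0]}}

```text
clock: 27.7
eef_pos: [0.4746, 0.309, 0.0146]
tool_rot: [0.843, -0.537, 0.0, 0.0]
ft_force: [-0.6, -0.9, 0.1]
grip_width: 0.0335
```

>>> {"method": "apply_moves", "body": {"plan": [0,0,0.0007,0,0,0,0,0,0.0007,0,0,0,0,0,0.0007,0,0,0]}}

```text
clock: 27.95
eef_pos: [0.4746, 0.3091, 0.0144]
tool_rot: [0.843, -0.537, 0.0, 0.0]
ft_force: [-1.5, -1.7, 5.5]
grip_width: 0.0333
```

>>> {"method": "apply_moves", "body": {"plan": [0,0,0.0007,0,0,0,0,0,0.0007,0,0,0,0,0,0.0007,0,0,0]}}

```text
clock: 28.2
eef_pos: [0.4746, 0.3091, 0.0143]
tool_rot: [0.843, -0.537, 0.0, -0.0]
ft_force: [-2.9, -2.6, 8.5]
grip_width: 0.0329
```

>>> {"method": "apply_moves", "body": {"plan": [0,0,-0.0008,0,0,0,0,0,-0.001,0,0,0,0,0,-0.001,0,0,0]}}

```text
clock: 28.45
eef_pos: [0.4748, 0.3093, 0.0144]
tool_rot: [0.843, -0.537, 0.0, -0.0]
ft_force: [-1.3, -2.1, 5.2]
grip_width: 0.0335
```

>>> {"method": "apply_moves", "body": {"plan": [0,0,0,0,0,0,0,0,0,0,0,0,0,0,0,0,0,0,0,0,0,0,0,0], "grip": 0.042}}

```text
clock: 28.78
eef_pos: [0.4745, 0.3098, 0.014]
tool_rot: [0.844, -0.537, -0.0, -0.0]
ft_force: [-2.3, 1.9, 1.2]
grip_width: 0.0419
```

Run:
```python
from h import *
w,o=snap('wrist','w23');print(o['eef_pos'],o['ft_force'],o['grip_width']);balls(w,o,.030)
```

```text
[0.4745187  0.30982999 0.01400958] [-2.30034913  1.93405248  1.18132725] 0.04190906357049666
ball [321. 277.] 3869 [0.475  0.3097] rms mm 0.78
```

View pics/w23.png

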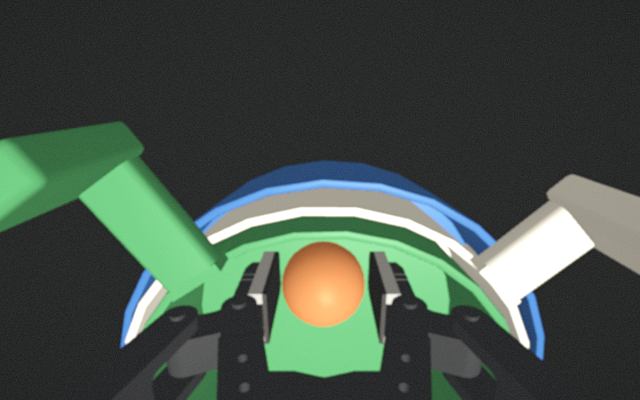

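>>> {"method": "apply_moves", "body": {"plan": [-0.002,0,0,0,0,0,-0.003,0,0,0,0,0,-0.003,0,-0.003,0,0,0,-0.003,0,-0.01,0,0,0,-0.003,0,-0.02,0,0,0,-0.003,0,-0.035,0,0,0,-0.003,0,-0.06,0,0,0,-0.003,0,-0.09,0,0,0,-0.003,0,-0.12,0,0,0,-0.003,0,-0.15,0,0,0,-0.003,0,-0.17,0,0,0,-0.003,0,-0.17,0,0,0]}}

```text
clock: 29.83
eef_pos: [0.4763, 0.3136, 0.1912]
tool_rot: [0.843, -0.537, 0.003, -0.005]
ft_force: [0.5, 0.7, 0.6]
grip_width: 0.0415
```

```bash
cat >> h.py <<'E'
def rimfit(w,T,kind='small',z=.066,R=.070,q0=(.4592,.3408)):
    "fit rim outer circle by max gradient along projected radial samples of the green mask boundary"
    M=mask('small',w['pixels']).astype(np.uint8);n,l,st,_=cv2.connectedComponentsWithStats(M)
    M=(l==1+st[1:,4].argmax()).astype(np.uint8)
    Mb=mask('orange',w['pixels'])
    from scipy.optimize import least_squares
    a=np.radians(np.arange(0,360,3));pts=[];c=np.array(q0)
    for it in range(3):
        pr=[]
        for t in a:
            e=np.array([np.cos(t),np.sin(t)])
            if abs((np.degrees(t)+30+180)%360-180)<14: continue
            r=np.arange(R-.008,R+.008,.0003);P=np.c_[c[0]+r*e[0],c[1]+r*e[1],0*r+z]
            uv=np.round(proj(w,P,T)).astype(int);ok=(uv[:,0]>=0)&(uv[:,0]<640)&(uv[:,1]>=0)&(uv[:,1]<400)
            if not ok.all():continue
            v=M[uv[:,1],uv[:,0]]
            i=np.where((v[:-1]==1)&(v[1:]==0))[0]
            if len(i): pr.append(P[i[-1],:2])
        pr=np.array(pr)
        b=least_squares(lambda v:np.hypot(pr[:,0]-v[0],pr[:,1]-v[1])-R,c,loss='soft_l1',f_scale=.0005);c=b.x
    print('rim',c.round(4),len(pr),'rms mm',round(1e3*np.sqrt(np.mean(b.fun**2)),2));return c
E
python3 - <<'E'
from h import *
w,o=snap('wrist','w24');T=wristT(w,o);print(o['eef_pos'],o['ft_force'])
rimfit(w,T);balls(w,o,.030)
s,_=snap('scene','s24');rimfit(s,s['pose']);t,_=snap('top','t24')
im=s['pixels'][60:180,300:460,::-1];cv2.imwrite('pics/s24o.png',cv2.resize(im,None,fx=4,fy=4))
E
```

```text
[0.47627704 0.3135924  0.19115748] [0.50264745 0.65607666 0.64588763]
rim [0.4628 0.3347] 102 rms mm 1.79
ball [328. 174.] 824 [0.4749 0.3095] rms mm 1.71
rim [0.465  0.3337] 111 rms mm 2.31
```

View pics/w24.png

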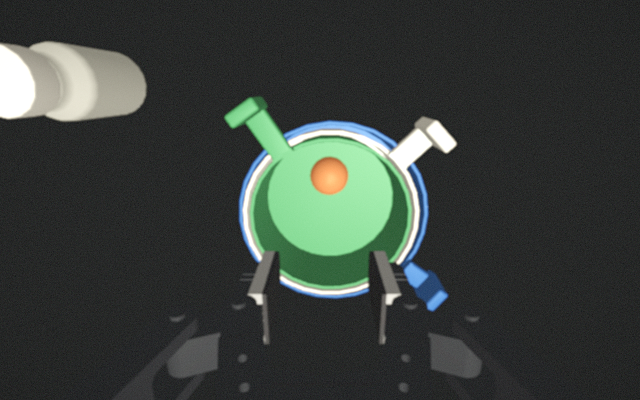

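View pics/s24o.png

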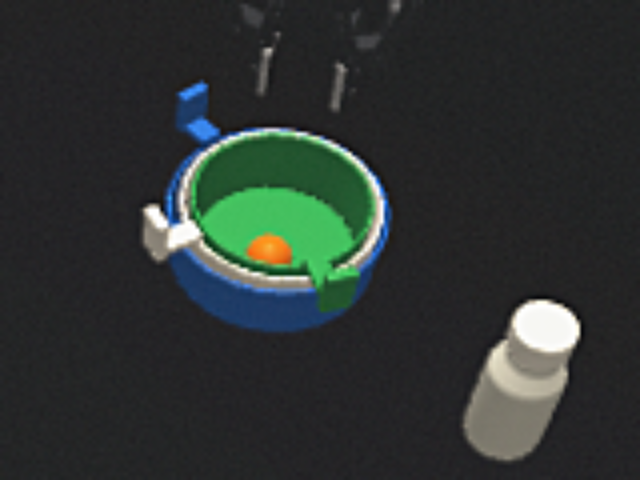

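Run:
```python
from h import *
w,o=snap('wrist','w25');T=wristT(w,o)
im=cv2.resize(w['pixels'][:,:,::-1],None,fx=3,fy=3,interpolation=cv2.INTER_CUBIC)
def ring(q,z,R,col):
    a=np.linspace(0,2*np.pi,120);uv=(proj(w,np.c_[q[0]+R*np.cos(a),q[1]+R*np.sin(a),0*a+z],T)+.5)*3
    cv2.polylines(im,[np.round(uv).astype(np.int32)],True,col,1)
ring((.4592,.3408),.066,.070,(0,0,255));ring((.4628,.3347),.066,.070,(255,0,255))
ring((.4588,.3405),.058,.078,(0,255,255));ring((.4583,.3399),.050,.086,(0,140,255))
cv2.imwrite('pics/w25o.png',im[330:910,650:1400])
```

```text
(no output)
```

View pics/w25o.png

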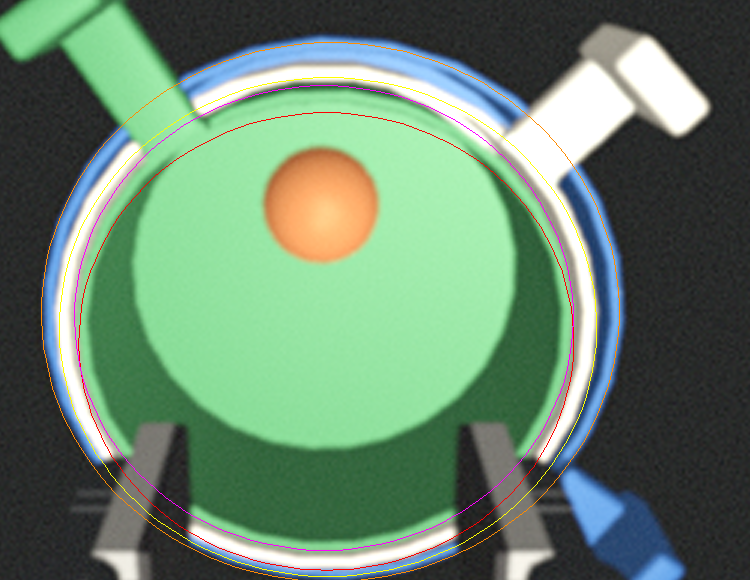

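Run:
```python
import cv2
im=cv2.imread('pics/w25.png')[:,:,::-1]
print([tuple(int(v) for v in im[210,x]) for x in range(228,256)])
im=cv2.imread('pics/w25.png')
cv2.imwrite('pics/w25z.png',cv2.resize(im[110:300,230:440],None,fx=3.6,fy=3,interpolation=cv2.INTER_NEAREST)[:600,:800])
cv2.imwrite('pics/w15z.png',cv2.resize(cv2.imread('pics/w15.png')[70:270,340:540],None,fx=3,fy=3,interpolation=cv2.INTER_NEAREST))
```

```text
[(39, 42, 39), (31, 35, 33), (43, 50, 73), (62, 100, 154), (90, 147, 213), (109, 170, 234), (129, 170, 226), (206, 209, 220), (255, 255, 245), (255, 255, 255), (255, 255, 255), (255, 251, 233), (215, 209, 195), (193, 191, 174), (172, 190, 159), (145, 205, 147), (139, 219, 152), (135, 215, 148), (107, 184, 122), (74, 141, 85), (69, 128, 80), (64, 126, 74), (62, 125, 74), (68, 130, 81), (67, 129, 77), (62, 125, 75), (68, 128, 80), (67, 128, 78)]
```

View pics/w15z.png

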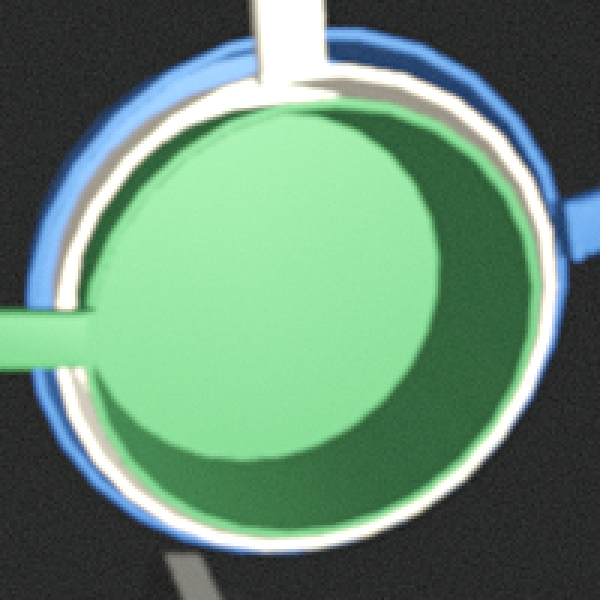

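Run:
```python
from h import *
print(row([.529,-.1768,.17],downR(np.radians(174.5))))
```

```text
[0.4663, 0.1553, 0.0139, 0.0012, -0.0007, 0.5321]
```

>>> {"method": "apply_moves", "body": {"plan": [0.025,0.008,0,0,0,0.03,0.06,0.02,0,0,0,0.08,0.1,0.033,0,0,0,0.14,0.14,0.046,0,0,0,0.2,0.18,0.06,0,0,0,0.26,0.22,0.073,0,0,0,0.32,0.26,0.086,0,0,0,0.38,0.3,0.1,0,0,0,0.43,0.34,0.113,0,0,0,0.48,0.38,0.126,0.005,0,0,0.51,0.415,0.138,0.01,0,0,0.532,0.445,0.148,0.014,0,0,0.532], "grip": 0.05}}

```text
clock: 31.03
eef_pos: [0.526, -0.1568, 0.1681]
tool_rot: [-0.671, 0.741, 0.001, -0.001]
ft_force: [1.2, 0.4, -0.2]
grip_width: 0.0497
```

>>> {"method": "apply_moves", "body": {"plan": [0.012,0.004,0,0,0,0,0.018,0.006,0,0,0,0,0.021,0.007,0,0,0,0,0.021,0.007,0,0,0,0]}}

```text
clock: 31.37
eef_pos: [0.5175, -0.1735, 0.1696]
tool_rot: [-0.673, 0.74, 0.001, -0.0]
ft_force: [-0.2, 0.1, 0.2]
grip_width: 0.05
```

Run:
```python
from h import *
w,o=snap('wrist','w26');print(o['eef_pos']);b=balls(w,o)
q=min(b,key=lambda v:np.hypot(v[0]-.529,v[1]+.1768))
print(row([q[0],q[1],.025],downR(np.radians(174.5))))
```

```text
[ 0.51752311 -0.17354128  0.16962481]
ball [220. 187.] 1353 [ 0.604  -0.1839] rms mm 1.27
ball [310. 187.] 1282 [ 0.5292 -0.1766] rms mm 1.35
ball [221. 286.] 355 [ 0.632 -0.098] rms mm 5.2
[0.0027, -0.0116, 0.1449, 0.0007, 0.0007, 0.0014]
```

>>> {"method": "apply_moves", "body": {"plan": [0.001,-0.005,0.01,0,0,0,0.0027,-0.0116,0.035,0,0,0.001,0.0027,-0.0116,0.06,0,0,0.001,0.0027,-0.0116,0.085,0,0,0.001,0.0027,-0.0116,0.105,0,0,0.001,0.0027,-0.0116,0.122,0,0,0.001,0.0027,-0.0116,0.135,0,0,0.001,0.0027,-0.0116,0.142,0,0,0.001,0.0027,-0.0116,0.145,0,0,0.001,0.0027,-0.0116,0.145,0,0,0.001,0.0027,-0.0116,0.145,0,0,0.001]}}

```text
clock: 32.33
eef_pos: [0.5303, -0.1776, 0.0257]
tool_rot: [-0.672, 0.74, -0.001, 0.0]
ft_force: [-0.8, -0.6, 0.4]
grip_width: 0.05
```

Run:
```python
from h import *
w,o=snap('wrist','w27');print(o['eef_pos'],o['ft_force']);balls(w,o)
```

```text
[ 0.53034415 -0.1776322   0.02569559] [-0.76326996 -0.63920635  0.36000661]
ball [155. 277.] 3785 [ 0.6045 -0.1836] rms mm 2.34
ball [323. 276.] 3119 [ 0.5288 -0.1769] rms mm 5.68
```

View pics/w27.png

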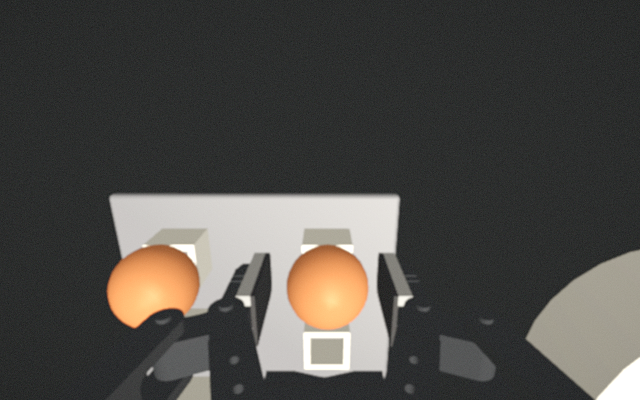

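Ball centred between the jaws at (327,287). Close and lift.

>>> {"method": "apply_moves", "body": {"plan": [0,0,0,0,0,0,0,0,0,0,0,0,0,0,0,0,0,0,0,0,0,0,0,0,0,0,0,0,0,0,0,0,-0.004,0,0,0,0,0,-0.015,0,0,0,0,0,-0.035,0,0,0,0,0,-0.065,0,0,0,0,0,-0.1,0,0,0,0,0,-0.13,0,0,0,0,0,-0.15,0,0,0], "grip": 0.0}}

```text
clock: 33.38
eef_pos: [0.5311, -0.1785, 0.18]
tool_rot: [-0.672, 0.74, -0.003, 0.001]
ft_force: [0.9, 0.4, -0.3]
grip_width: 0.0332
```

Run:
```python
from h import *
w,o=snap('wrist','w28');print(o['eef_pos'],o['grip_width']);balls(w,o,o['eef_pos'][2]+.0155)
a=np.radians(115);p=np.array([.463,.3345])+.03*np.array([np.cos(a),np.sin(a)]);print(p)
print(row([*p,.19],downR(np.radians(205))))
path([*p,.19],downR(np.radians(205)),16)
```

```text
[ 0.53109296 -0.17846401  0.17997379] 0.0332013296286225
ball [242. 188.] 1226 [ 0.5424 -0.2279] rms mm 5.15
ball [324. 287.] 5278 [ 0.5309 -0.1768] rms mm 0.58
ball [242. 284.] 430 [ 0.5789 -0.193 ] rms mm 2.66
[0.45032145 0.36168923]
[-0.5303, 0.1345, -0.0095, -0.0109, -0.0058, -0.5332]
[-0.006, 0.002, 0, 0, 0, -0.006, -0.023, 0.006, 0, -0.001, 0, -0.023, -0.049, 0.012, -0.001, -0.001, -0.001, -0.049, -0.083, 0.021, -0.002, -0.002, -0.001, -0.083, -0.123, 0.031, -0.002, -0.003, -0.001, -0.124, -0.168, 0.043, -0.003, -0.003, -0.002, -0.169, -0.216, 0.055, -0.004, -0.004, -0.002, -0.217, -0.265, 0.067, -0.005, -0.005, -0.003, -0.267, -0.315, 0.08, -0.006, -0.006, -0.004, -0.316, -0.362, 0.092, -0.006, -0.007, -0.004, -0.364, -0.407, 0.103, -0.007, -0.008, -0.004, -0.409, -0.447, 0.114, -0.008, -0.009, -0.005, -0.45]
[-0.034, -0.007, 0, -0.001, 0, -0.034, -0.061, -0.012, -0.001, -0.001, -0.001, -0.06, -0.078, -0.016, -0.001, -0.002, -0.001, -0.077, -0.084, -0.017, -0.001, -0.002, -0.001, -0.083]
```

>>> {"method": "apply_moves", "body": {"plan": [-0.006,0.002,0,0,0,-0.006,-0.023,0.006,0,0,0,-0.023,-0.049,0.012,0,0,0,-0.049,-0.083,0.021,-0.002,0,0,-0.083,-0.123,0.031,-0.002,0,0,-0.124,-0.163,0.041,-0.003,0,0,-0.169,-0.203,0.051,-0.004,0,0,-0.217,-0.243,0.061,-0.005,0,0,-0.267,-0.283,0.072,-0.006,0,0,-0.316,-0.323,0.082,-0.006,0,0,-0.364,-0.363,0.092,-0.007,0,0,-0.409,-0.4,0.101,-0.008,0,0,-0.45]}}

```text
clock: 34.43
eef_pos: [0.4656, 0.232, 0.1821]
tool_rot: [0.821, -0.57, -0.001, 0.001]
ft_force: [0.9, 0.1, -0.7]
grip_width: 0.0331
```

Run:
```python
from h import *
o=sensors.get_obs();print(o['eef_pos'])
print(row([.4503,.3617,.19],downR(np.radians(205))))
```

```text
[0.46559753 0.23198968 0.18205188]
[-0.1269, -0.0309, -0.008, 0.0023, 0.0002, -0.0797]
```

>>> {"method": "apply_moves", "body": {"plan": [-0.034,-0.008,-0.002,0,0,-0.03,-0.064,-0.016,-0.004,0,0,-0.05,-0.09,-0.022,-0.006,0,0,-0.07,-0.11,-0.027,-0.008,0,0,-0.08,-0.122,-0.03,-0.008,0,0,-0.08,-0.127,-0.031,-0.008,0,0,-0.08,-0.127,-0.031,-0.008,0,0,-0.08,-0.127,-0.031,-0.008,0,0,-0.08]}}

```text
clock: 35.1
eef_pos: [0.4525, 0.3588, 0.1904]
tool_rot: [0.842, -0.539, -0.0, 0.001]
ft_force: [0.2, -0.1, -0.7]
grip_width: 0.0329
```

Run:
```python
from h import *
w,o=snap('wrist','w29');T=wristT(w,o);print(o['eef_pos'],o['tool_rot'])
c=rimfit(w,T);balls(w,o,.03)
a=np.radians(115);p=c+.03*np.array([np.cos(a),np.sin(a)]);print(p)
print(row([*p,.027],downR(np.radians(205))))
```

```text
[0.4524815  0.35880672 0.19039648] [ 8.42436153e-01 -5.38795271e-01 -5.51403409e-05  9.90620035e-04]
rim [0.4626 0.3351] 111 rms mm 1.48
ball [323. 119.] 1018 [0.4754 0.3093] rms mm 1.54
ball [324. 286.] 5022 [0.4069 0.4571] rms mm 24.4
[0.4499457  0.36229895]
[-0.0048, 0.0007, 0.1637, 0.0013, -0.0008, -0.0043]
```

View pics/w29.png

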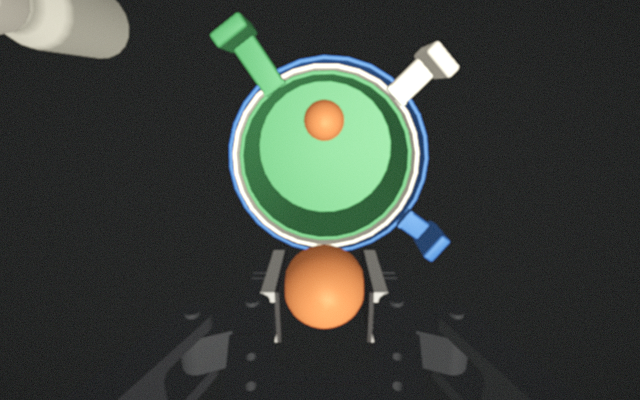

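>>> {"method": "apply_moves", "body": {"plan": [-0.002,0.0007,0.015,0,0,-0.004,-0.0048,0.0007,0.04,0,0,-0.004,-0.0055,0.0007,0.065,0,0,-0.004,-0.0055,0.0007,0.09,0,0,-0.004,-0.0055,0.0007,0.11,0,0,-0.004,-0.0055,0.0007,0.126,0,0,-0.004,-0.0055,0.0007,0.14,0,0,-0.004,-0.0055,0.0007,0.15,0,0,-0.004,-0.0055,0.0007,0.158,0,0,-0.004,-0.0055,0.0007,0.163,0,0,-0.004,-0.0055,0.0007,0.166,0,0,-0.004,-0.0055,0.0007,0.167,0,0,-0.004]}}

```text
clock: 36.15
eef_pos: [0.4501, 0.3644, 0.0241]
tool_rot: [0.844, -0.537, 0.0, -0.0]
ft_force: [0.6, 0.3, 0.7]
grip_width: 0.0333
```

>>> {"method": "apply_moves", "body": {"plan": [0,0,0.001,0,0,0,0,0,0.003,0,0,0,0,0,0.005,0,0,0,0,0,0.006,0,0,0,0,0,0.0065,0,0,0,0,0,0.0065,0,0,0]}}

```text
clock: 36.65
eef_pos: [0.4498, 0.3645, 0.0176]
tool_rot: [0.844, -0.537, -0.0, 0.0]
ft_force: [-0.1, 0.5, 0.0]
grip_width: 0.0334
```

>>> {"method": "apply_moves", "body": {"plan": [0,0,0.0005,0,0,0,0,0,0.001,0,0,0,0,0,0.001,0,0,0]}}

```text
clock: 36.9
eef_pos: [0.4499, 0.3645, 0.0166]
tool_rot: [0.844, -0.537, -0.0, 0.0]
ft_force: [0.2, 0.8, -0.6]
grip_width: 0.0331
```

>>> {"method": "apply_moves", "body": {"plan": [0,0,0.0005,0,0,0,0,0,0.001,0,0,0,0,0,0.0015,0,0,0,0,0,0.0015,0,0,0]}}

```text
clock: 37.23
eef_pos: [0.4499, 0.3646, 0.0154]
tool_rot: [0.844, -0.537, 0.0, -0.0]
ft_force: [-0.8, -0.4, 2.5]
grip_width: 0.0328
```

>>> {"method": "apply_moves", "body": {"plan": [0,0,0.0004,0,0,0,0,0,0.0004,0,0,0,0,0,0.0004,0,0,0]}}

```text
clock: 37.48
eef_pos: [0.4499, 0.3646, 0.0153]
tool_rot: [0.844, -0.537, 0.0, -0.0]
ft_force: [-1.5, -1.7, 5.7]
grip_width: 0.0332
```

Contact. Ease 0.5 mm, open to 40 mm, look.

>>> {"method": "apply_moves", "body": {"plan": [0,0,-0.0005,0,0,0,0,0,-0.0005,0,0,0,0,0,-0.0005,0,0,0]}}

```text
clock: 37.73
eef_pos: [0.4499, 0.3646, 0.0153]
tool_rot: [0.844, -0.537, 0.0, -0.0]
ft_force: [-1.1, -0.1, 3.8]
grip_width: 0.0332
```

>>> {"method": "apply_moves", "body": {"plan": [0,0,0,0,0,0,0,0,0,0,0,0,0,0,0,0,0,0,0,0,0,0,0,0], "grip": 0.04}}

```text
clock: 38.07
eef_pos: [0.4499, 0.3643, 0.0149]
tool_rot: [0.844, -0.537, 0.0, 0.0]
ft_force: [-0.3, -1.6, 2.1]
grip_width: 0.0398
```

Run:
```python
from h import *
w,o=snap('wrist','w30');print(o['eef_pos'],o['ft_force'],o['grip_width']);balls(w,o,.030)
```

```text
[0.44986886 0.36425377 0.01492258] [-0.25280537 -1.56190179  2.10210725] 0.0397919939300185
ball [323. 146.] 6784 [0.4754 0.3102] rms mm 0.63
ball [323. 289.] 5240 [0.4491 0.3668] rms mm 0.59
```

View pics/w30.png

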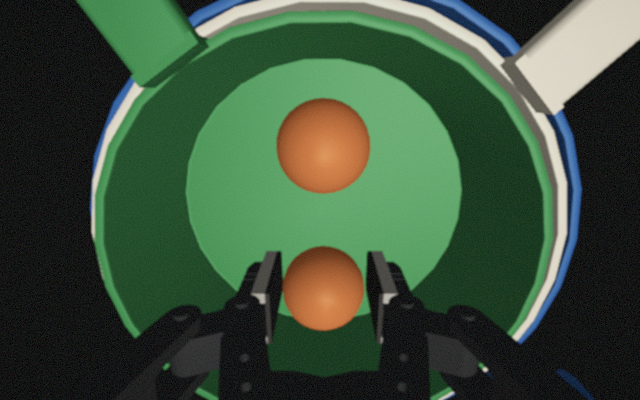

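>>> {"method": "apply_moves", "body": {"plan": [0,0,-0.003,0,0,0,0,0,-0.008,0,0,0,0,0,-0.018,0,0,0,0,0,-0.035,0,0,0,0,0,-0.06,0,0,0,0,0,-0.09,0,0,0,0,0,-0.12,0,0,0,0,0,-0.145,0,0,0,0,0,-0.165,0,0,0,0,0,-0.17,0,0,0]}}

```text
clock: 38.95
eef_pos: [0.4517, 0.3663, 0.1908]
tool_rot: [0.844, -0.537, 0.001, -0.004]
ft_force: [0.0, 0.6, 0.9]
grip_width: 0.04
```

Run:
```python
from h import *
w,o=snap('wrist','w31');T=wristT(w,o);rimfit(w,T);balls(w,o,.03)
path([.6125,-.0845,.17],downR(np.radians(174.5)),20)
print(row([.6125,-.0845,.17],downR(np.radians(174.5))))
```

```text
rim [0.4634 0.3368] 111 rms mm 1.41
ball [328. 111.] 1027 [0.4758 0.3099] rms mm 1.54
ball [327. 179.] 872 [0.4497 0.3667] rms mm 1.7
[0.004, 0, 0, 0, 0, 0.004, 0.013, 0.001, 0.001, 0, 0, 0.015, 0.029, 0.003, 0.001, 0, 0, 0.032, 0.05, 0.005, 0.002, -0.001, 0, 0.056, 0.074, 0.007, 0.003, -0.001, 0.001, 0.083, 0.103, 0.01, 0.004, -0.002, 0.001, 0.115, 0.134, 0.013, 0.005, -0.002, 0.001, 0.15, 0.168, 0.016, 0.006, -0.002, 0.001, 0.188, 0.203, 0.019, 0.008, -0.003, 0.002, 0.227, 0.238, 0.023, 0.009, -0.003, 0.002, 0.267, 0.274, 0.026, 0.011, -0.004, 0.002, 0.307, 0.309, 0.029, 0.012, -0.004, 0.003, 0.346]
[0.033, -0.008, 0.001, -0.001, 0, 0.037, 0.063, -0.016, 0.003, -0.001, 0.001, 0.073, 0.091, -0.023, 0.004, -0.001, 0.001, 0.104, 0.115, -0.029, 0.005, -0.002, 0.001, 0.132, 0.135, -0.035, 0.006, -0.002, 0.001, 0.155, 0.15, -0.039, 0.006, -0.002, 0.001, 0.173, 0.16, -0.041, 0.007, -0.002, 0.001, 0.184, 0.163, -0.042, 0.007, -0.002, 0.001, 0.188]
[0.4763, 0.0452, 0.0183, -0.0068, 0.004, 0.5335]
```

View pics/w31.png

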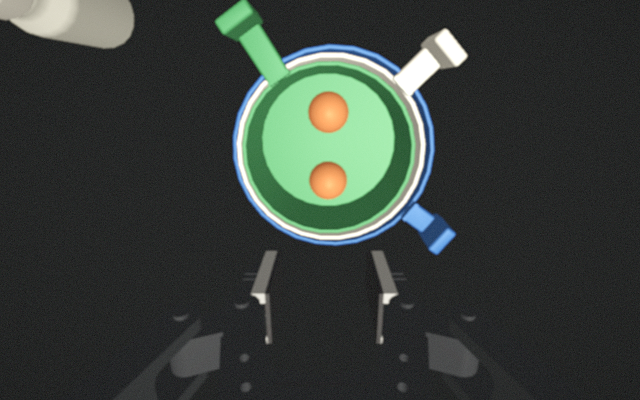

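>>> {"method": "apply_moves", "body": {"plan": [0.004,0,0,0,0,0.004,0.015,0.001,0.001,0,0,0.015,0.035,0.003,0.001,0,0,0.032,0.06,0.005,0.002,0,0,0.056,0.09,0.008,0.003,0,0,0.09,0.125,0.012,0.004,0,0,0.13,0.16,0.015,0.005,0,0,0.17,0.2,0.019,0.006,0,0,0.22,0.24,0.023,0.008,0,0,0.27,0.28,0.027,0.01,0,0,0.32,0.32,0.03,0.012,0,0,0.37,0.36,0.034,0.014,0,0,0.42], "grip": 0.05}}

```text
clock: 40.0
eef_pos: [0.5704, 0.0211, 0.1688]
tool_rot: [0.712, -0.702, -0.001, 0.002]
ft_force: [1.1, 1.8, 0.2]
grip_width: 0.05
```

Run:
```python
from h import *
print(row([.6125,-.0845,.17],downR(np.radians(174.5))),sensors.get_obs()['eef_pos'])
```

```text
[0.1062, -0.0407, -0.0013, 0.0041, -0.0006, 0.1098] [0.5703633  0.02109639 0.16882745]
```

>>> {"method": "apply_moves", "body": {"plan": [0.03,-0.012,0,0,0,0.03,0.055,-0.021,0,0,0,0.06,0.075,-0.029,0,0,0,0.09,0.09,-0.035,0,0,0,0.11,0.1,-0.039,0,0,0,0.11,0.103,-0.04,0,0,0,0.11,0.103,-0.04,0,0,0,0.11]}}

```text
clock: 40.58
eef_pos: [0.6129, -0.0786, 0.1703]
tool_rot: [-0.673, 0.739, 0.001, -0.0]
ft_force: [0.1, -0.1, -1.5]
grip_width: 0.05
```

Run:
```python
from h import *
w,o=snap('wrist','w32');print(o['eef_pos']);b=balls(w,o)
q=min(b,key=lambda v:np.hypot(v[0]-.613,v[1]+.084))
print(row([q[0],q[1],.025],downR(np.radians(174.5))))
```

```text
[ 0.61287767 -0.07864554  0.17027888]
ball [323.  53.] 1783 [ 0.6035 -0.1839] rms mm 1.3
ball [322. 183.] 1313 [ 0.6134 -0.0837] rms mm 1.22
[0.0059, -0.0013, 0.1456, 0.0014, 0.0005, 0.0039]
```

>>> {"method": "apply_moves", "body": {"plan": [0.004,-0.001,0.01,0,0,0.004,0.0055,-0.0013,0.035,0,0,0.004,0.0055,-0.0013,0.06,0,0,0.004,0.0055,-0.0013,0.085,0,0,0.004,0.0055,-0.0013,0.105,0,0,0.004,0.0055,-0.0013,0.122,0,0,0.004,0.0055,-0.0013,0.135,0,0,0.004,0.0055,-0.0013,0.142,0,0,0.004,0.0055,-0.0013,0.145,0,0,0.004,0.0055,-0.0013,0.1455,0,0,0.004,0.0055,-0.0013,0.1455,0,0,0.004]}}

```text
clock: 41.55
eef_pos: [0.6146, -0.0835, 0.0263]
tool_rot: [-0.672, 0.74, -0.0, 0.0]
ft_force: [-0.6, -0.4, -0.4]
grip_width: 0.0502
```

Run:
```python
from h import *
w,o=snap('wrist','w33');print(o['eef_pos'],o['ft_force']);balls(w,o)
```

```text
[ 0.61455684 -0.08352287  0.0262974 ] [-0.56396697 -0.41265383 -0.43653044]
ball [322.  42.] 4543 [ 0.6035 -0.1852] rms mm 6.14
ball [324. 277.] 3708 [ 0.6132 -0.0833] rms mm 0.54
```

View pics/w33.png

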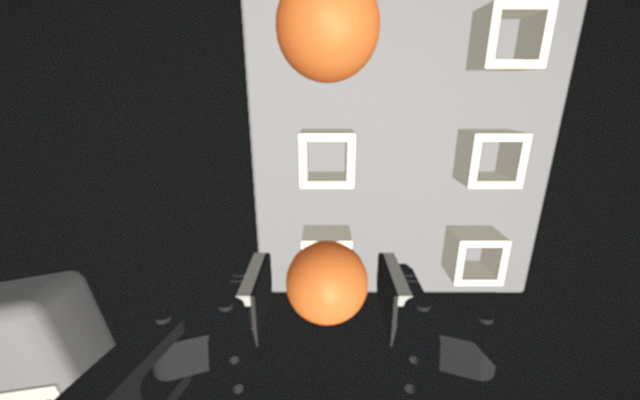

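>>> {"method": "apply_moves", "body": {"plan": [0,0,0.001,0,0,0,0,0,0.001,0,0,0,0,0,0.001,0,0,0,0,0,0.001,0,0,0,0,0,0.001,0,0,0,0,0,-0.003,0,0,0,0,0,-0.015,0,0,0,0,0,-0.035,0,0,0,0,0,-0.065,0,0,0,0,0,-0.1,0,0,0,0,0,-0.13,0,0,0,0,0,-0.15,0,0,0], "grip": 0.0}}

```text
clock: 42.6
eef_pos: [0.6156, -0.0842, 0.1802]
tool_rot: [-0.672, 0.74, -0.002, 0.002]
ft_force: [-0.3, -0.4, -0.9]
grip_width: 0.0335
```

Run:
```python
from h import *
w,o=snap('wrist','w34');print(o['eef_pos'],o['grip_width']);balls(w,o,o['eef_pos'][2]+.0155)
a=np.radians(25);p=np.array([.463,.336])+.031*np.array([np.cos(a),np.sin(a)]);print(p)
R=downR(np.radians(115));print(row([*p,.19],R));path([*p,.19],R,20)
```

```text
[ 0.61559061 -0.08418425  0.18016167] 0.03351554370475204
ball [328.  62.] 1613 [ 0.6021 -0.1894] rms mm 5.35
ball [324. 283.] 5392 [ 0.6152 -0.0845] rms mm 0.47
[0.49109554 0.34910117]
[-0.4193, 0.1676, -0.0082, -0.0112, 0.0058, 1.0376]
[-0.003, 0.001, 0, 0, 0, 0.007, -0.012, 0.005, 0, 0, 0, 0.029, -0.025, 0.01, -0.001, -0.001, 0, 0.063, -0.044, 0.017, -0.001, -0.001, 0.001, 0.108, -0.066, 0.026, -0.001, -0.002, 0.001, 0.162, -0.091, 0.036, -0.002, -0.002, 0.001, 0.224, -0.118, 0.047, -0.002, -0.003, 0.002, 0.292, -0.148, 0.059, -0.003, -0.004, 0.002, 0.365, -0.178, 0.071, -0.004, -0.005, 0.003, 0.441, -0.21, 0.084, -0.004, -0.006, 0.003, 0.519, -0.241, 0.096, -0.005, -0.006, 0.003, 0.596, -0.272, 0.109, -0.005, -0.007, 0.004, 0.672]
[-0.016, 0.028, -0.001, -0.001, 0, 0.073, -0.03, 0.053, -0.001, -0.002, 0.001, 0.141, -0.044, 0.077, -0.001, -0.002, 0.001, 0.203, -0.056, 0.097, -0.002, -0.003, 0.001, 0.257, -0.065, 0.114, -0.002, -0.003, 0.002, 0.302, -0.072, 0.127, -0.002, -0.004, 0.002, 0.336, -0.077, 0.135, -0.003, -0.004, 0.002, 0.358, -0.079, 0.138, -0.003, -0.004, 0.002, 0.365]
```

>>> {"method": "apply_moves", "body": {"plan": [-0.003,0.001,0,0,0,0.007,-0.012,0.005,0,0,0,0.029,-0.027,0.011,-0.001,0,0,0.063,-0.047,0.019,-0.001,0,0,0.11,-0.07,0.028,-0.001,0,0,0.17,-0.1,0.04,-0.002,0,0,0.24,-0.13,0.052,-0.002,0,0,0.32,-0.165,0.066,-0.003,0,0,0.4,-0.2,0.08,-0.004,0,0,0.49,-0.235,0.094,-0.004,0,0,0.58,-0.27,0.108,-0.005,0,0,0.67,-0.3,0.12,-0.006,0,0,0.75]}}

```text
clock: 43.65
eef_pos: [0.5216, 0.2283, 0.1803]
tool_rot: [-0.352, 0.936, 0.0, -0.001]
ft_force: [0.3, -0.2, -0.2]
grip_width: 0.0329
```

Run:
```python
from h import *
R=downR(np.radians(115));print(row([.4911,.3491,.19],R))
```

```text
[-0.0568, 0.111, -0.0097, 0.0009, -0.0024, 0.2841]
```

>>> {"method": "apply_moves", "body": {"plan": [-0.015,0.03,-0.003,0,0,0.08,-0.03,0.058,-0.006,0,0,0.15,-0.042,0.082,-0.009,0,0,0.21,-0.051,0.1,-0.01,0,0,0.26,-0.055,0.108,-0.01,0,0,0.284,-0.056,0.11,-0.01,0,0,0.284,-0.056,0.11,-0.01,0,0,0.284,-0.056,0.11,-0.01,0,0,0.284]}}

```text
clock: 44.32
eef_pos: [0.4923, 0.345, 0.1907]
tool_rot: [-0.218, 0.976, -0.001, -0.001]
ft_force: [0.6, -0.1, -0.3]
grip_width: 0.033
```

Run:
```python
from h import *
w,o=snap('wrist','w35');T=wristT(w,o);print(o['eef_pos'],o['tool_rot'])
c=rimfit(w,T);balls(w,o,.03)
a=np.radians(25);p=c+.031*np.array([np.cos(a),np.sin(a)]);print(p)
print(row([*p,.027],downR(np.radians(115))))
```

```text
[0.49234665 0.3450128  0.19073232] [-2.18339255e-01  9.75872412e-01 -5.36565472e-04 -8.46813843e-04]
rim [0.4638 0.337 ] 111 rms mm 1.78
ball [296. 148.] 781 [0.4762 0.3101] rms mm 1.52
ball [363. 148.] 783 [0.4499 0.3663] rms mm 1.6
ball [322. 279.] 4144 [0.5859 0.3894] rms mm 24.89
[0.49187496 0.35014398]
[-0.0019, 0.0053, 0.164, -0.0005, -0.0015, 0.0031]
```

View pics/w35.png

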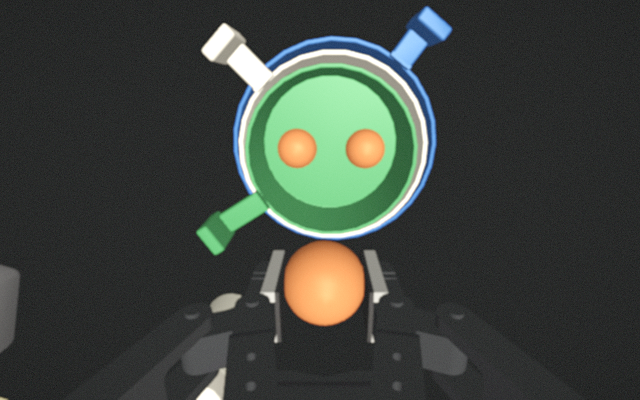

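Run:
```python
from h import *
print(row([.492,.351,.027],downR(np.radians(115))))
```

```text
[-0.0024, 0.006, 0.164, -0.0005, -0.0015, 0.0031]
```

>>> {"method": "apply_moves", "body": {"plan": [-0.002,0.004,0.015,0,0,0.003,-0.0024,0.006,0.04,0,0,0.003,-0.0024,0.006,0.065,0,0,0.003,-0.0024,0.006,0.085,0,0,0.003,-0.0024,0.006,0.1,0,0,0.003,-0.0024,0.006,0.112,0,0,0.003,-0.0024,0.006,0.12,0,0,0.003,-0.0024,0.006,0.125,0,0,0.003,-0.0024,0.006,0.125,0,0,0.003]}}

```text
clock: 45.12
eef_pos: [0.4921, 0.3512, 0.0657]
tool_rot: [-0.216, 0.976, -0.0, -0.001]
ft_force: [-0.5, -0.9, -0.0]
grip_width: 0.0333
```

Run:
```python
from h import *
w,o=snap('wrist','w36');T=wristT(w,o);print(o['eef_pos'],o['tool_rot']);balls(w,o,.03)
print(row([.492,.351,.027],downR(np.radians(115))))
```

```text
[0.49211701 0.35115018 0.0657094 ] [-2.16280471e-01  9.76330801e-01 -4.15311545e-04 -8.68007495e-04]
ball [268. 182.] 2814 [0.476  0.3099] rms mm 0.92
ball [380. 182.] 2776 [0.4497 0.3663] rms mm 0.95
ball [324. 282.] 4852 [0.5179 0.3634] rms mm 6.76
[0.0007, -0.0004, 0.0396, -0.0001, -0.0004, -0.0]
```

View pics/w36.png

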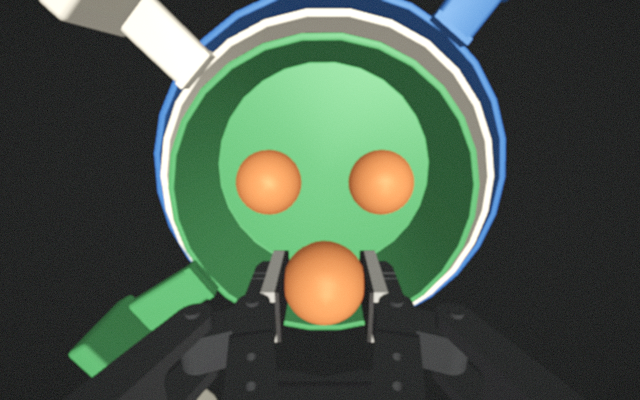

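>>> {"method": "apply_moves", "body": {"plan": [0,0,-0.002,0,-0.04,0,0,0,-0.003,0,-0.08,0,-0.001,0,-0.003,0,-0.12,0,-0.001,0,-0.003,0,-0.14,0,-0.001,0,-0.003,0,-0.14,0,-0.001,0,-0.003,0,-0.14,0]}}

```text
clock: 45.67
eef_pos: [0.4936, 0.3529, 0.0711]
tool_rot: [-0.216, 0.974, 0.015, 0.069]
ft_force: [0.3, -0.5, -0.2]
grip_width: 0.0331
```

Run:
```python
from h import *
w,o=snap('wrist','w37');T=wristT(w,o);print(o['eef_pos'],o['tool_rot'],o['ft_force']);b=balls(w,o,.03)
Rt=downR(np.radians(115))*Rn.from_rotvec([0,-.14,0])
mid=np.array([.463,.338]);u=np.array([np.cos(np.radians(25)),np.sin(np.radians(25))]);p=mid+.033*u
for z in(.027,.019): print(p,row([*p,z],Rt))
```

```text
[0.49360442 0.35293759 0.07105657] [-0.2162972   0.973765    0.01549872  0.06897133] [ 0.31052131 -0.53957627 -0.16485201]
ball [266. 167.] 2762 [0.476  0.3099] rms mm 0.9
ball [379. 167.] 2762 [0.4498 0.3663] rms mm 0.92
ball [323. 282.] 4810 [0.5302 0.3704] rms mm 8.74
[0.49290816 0.3519464 ] [0.0075, -0.0006, 0.0432, 0.0005, 0.0014, 0.0007]
[0.49290816 0.3519464 ] [0.0086, -0.0006, 0.0512, 0.0005, 0.0014, 0.0007]
```

View pics/w37.png

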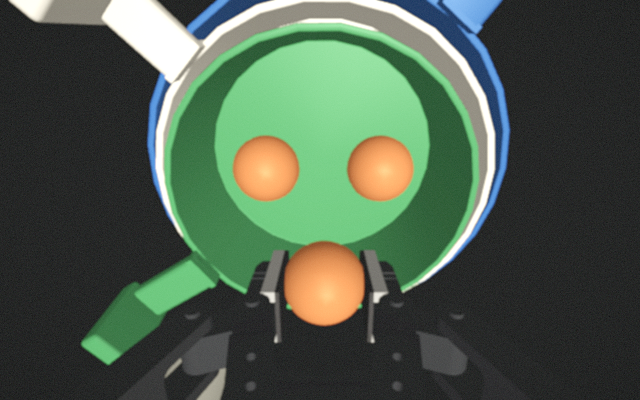

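>>> {"method": "apply_moves", "body": {"plan": [0.0012,0,0.008,0,0,0,0.003,0,0.018,0,0,0,0.0045,0,0.027,0,0,0,0.006,-0.0006,0.035,0,0,0,0.007,-0.0006,0.04,0,0,0,0.0075,-0.0006,0.043,0,0,0,0.0075,-0.0006,0.043,0,0,0]}}

```text
clock: 46.3
eef_pos: [0.4915, 0.351, 0.0246]
tool_rot: [-0.216, 0.974, 0.015, 0.067]
ft_force: [-0.3, -0.2, -1.0]
grip_width: 0.0331
```

Run:
```python
from h import *
w,o=snap('wrist','w38');T=wristT(w,o);print(o['eef_pos'],o['tool_rot'],o['ft_force']);b=balls(w,o,.03)
```

```text
[0.49145942 0.35096494 0.02460237] [-0.21632832  0.97389913  0.01465403  0.06714011] [-0.31175702 -0.18507406 -1.0298813 ]
ball [251. 214.] 5506 [0.4761 0.3099] rms mm 0.63
ball [398. 214.] 5508 [0.4498 0.3664] rms mm 0.65
ball [324. 283.] 5284 [0.4961 0.3534] rms mm 0.96
```

View pics/w38.png

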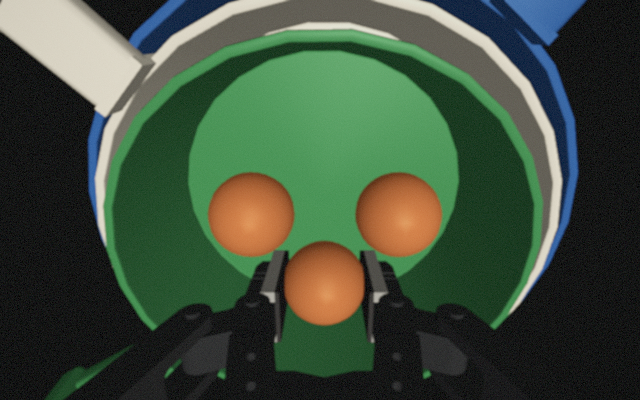

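>>> {"method": "apply_moves", "body": {"plan": [0,0,0.002,0,0,0,0,0,0.004,0,0,0,0,0,0.006,0,0,0,0,0,0.007,0,0,0,0,0,0.008,0,0,0,0,0,0.008,0,0,0]}}

```text
clock: 46.85
eef_pos: [0.4931, 0.3519, 0.018]
tool_rot: [-0.216, 0.974, 0.015, 0.068]
ft_force: [-0.5, -0.0, -1.1]
grip_width: 0.0328
```

>>> {"method": "apply_moves", "body": {"plan": [0,0,0.0005,0,0,0,0,0,0.001,0,0,0,0,0,0.001,0,0,0]}}

```text
clock: 47.1
eef_pos: [0.4933, 0.352, 0.0171]
tool_rot: [-0.216, 0.974, 0.015, 0.068]
ft_force: [0.1, -0.4, -0.6]
grip_width: 0.0329
```

>>> {"method": "apply_moves", "body": {"plan": [0,0,0.0005,0,0,0,0,0,0.0007,0,0,0,0,0,0.0007,0,0,0]}}

```text
clock: 47.35
eef_pos: [0.4934, 0.3521, 0.0164]
tool_rot: [-0.216, 0.974, 0.015, 0.068]
ft_force: [0.9, 0.4, -0.6]
grip_width: 0.0327
```

>>> {"method": "apply_moves", "body": {"plan": [0,0,0.0005,0,0,0,0,0,0.001,0,0,0,0,0,0.001,0,0,0]}}

```text
clock: 47.6
eef_pos: [0.4936, 0.3522, 0.0155]
tool_rot: [-0.216, 0.974, 0.015, 0.068]
ft_force: [0.1, 0.1, -0.4]
grip_width: 0.0331
```

>>> {"method": "apply_moves", "body": {"plan": [0,0,0.0005,0,0,0,0,0,0.0005,0,0,0,0,0,0.0005,0,0,0]}}

```text
clock: 47.85
eef_pos: [0.4937, 0.3523, 0.0153]
tool_rot: [-0.216, 0.974, 0.015, 0.068]
ft_force: [-1.0, -0.4, 3.1]
grip_width: 0.033
```

Contact (about 3 N). Open to 40 mm.

>>> {"method": "apply_moves", "body": {"plan": [0,0,0,0,0,0,0,0,0,0,0,0,0,0,0,0,0,0,0,0,0,0,0,0], "grip": 0.04}}

```text
clock: 48.18
eef_pos: [0.4936, 0.3521, 0.0148]
tool_rot: [-0.216, 0.974, 0.015, 0.068]
ft_force: [-0.5, -1.2, 0.3]
grip_width: 0.0401
```

Run:
```python
from h import *
w,o=snap('wrist','w39');T=wristT(w,o);print(o['eef_pos'],o['ft_force'],o['grip_width']);b=balls(w,o,.03)
```

```text
[0.49356535 0.35212695 0.01481192] [-0.45826522 -1.20820095  0.31718273] 0.04012283996754869
ball [245. 221.] 6458 [0.4762 0.31  ] rms mm 0.55
ball [404. 221.] 6459 [0.4499 0.3664] rms mm 0.56
ball [324. 284.] 5313 [0.4917 0.3515] rms mm 0.5
```

View pics/w39.png

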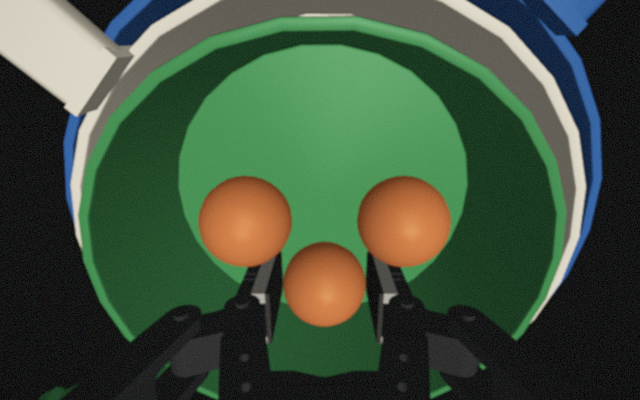

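>>> {"method": "apply_moves", "body": {"plan": [-0.0004,0,-0.003,0,0,0,-0.0014,0,-0.01,0,0,0,-0.0028,0,-0.02,0,0,0,-0.005,0,-0.035,0,0,0,-0.0077,0,-0.055,0,0,0,-0.011,0,-0.08,0,0,0,-0.0154,0,-0.11,0,0.04,0,-0.019,0,-0.135,0,0.08,0,-0.022,0,-0.155,0,0.12,0,-0.024,0,-0.17,0,0.14,0,-0.024,0,-0.17,0,0.14,0,-0.024,0,-0.17,0,0.14,0]}}

```text
clock: 49.23
eef_pos: [0.4945, 0.3528, 0.1881]
tool_rot: [-0.217, 0.976, 0.001, 0.002]
ft_force: [0.4, 0.1, -0.3]
grip_width: 0.0399
```

Run:
```python
from h import *
w,o=snap('wrist','w40');T=wristT(w,o);print(o['eef_pos'],o['tool_rot']);rimfit(w,T);b=balls(w,o,.03)
path([.6035,-.184,.17],downR(np.radians(174.5)),24)
```

```text
[0.49453994 0.35278348 0.18809752] [-2.16780469e-01  9.76218566e-01  6.87404765e-04  1.75119290e-03]
rim [0.4639 0.3369] 111 rms mm 1.86
ball [289. 142.] 814 [0.4762 0.31  ] rms mm 1.51
ball [357. 142.] 800 [0.4499 0.3662] rms mm 1.59
ball [323. 175.] 728 [0.4915 0.3512] rms mm 1.55
[0.001, -0.003, 0, 0, 0, -0.005, 0.003, -0.011, 0, 0, 0, -0.02, 0.005, -0.023, 0.001, 0, 0, -0.045, 0.009, -0.039, 0.001, 0, 0, -0.077, 0.014, -0.06, 0.002, 0, 0, -0.116, 0.02, -0.083, 0.003, 0, 0, -0.162, 0.026, -0.109, 0.003, 0, 0, -0.213, 0.033, -0.138, 0.004, 0, 0, -0.269, 0.04, -0.168, 0.005, 0, 0, -0.328, 0.048, -0.2, 0.006, 0, 0, -0.39, 0.056, -0.233, 0.007, 0, 0, -0.454, 0.064, -0.266, 0.008, 0, 0, -0.519]
[0.023, -0.025, 0.001, 0, 0, -0.065, 0.046, -0.049, 0.002, 0, 0, -0.129, 0.069, -0.073, 0.003, 0, 0, -0.191, 0.09, -0.096, 0.004, 0, 0, -0.25, 0.11, -0.117, 0.005, 0, 0, -0.305, 0.129, -0.137, 0.006, 0, 0, -0.357, 0.145, -0.155, 0.006, 0, 0, -0.403, 0.16, -0.17, 0.007, 0, 0, -0.442, 0.171, -0.182, 0.007, 0, 0, -0.474, 0.18, -0.192, 0.008, 0, 0, -0.498, 0.185, -0.198, 0.008, 0, 0, -0.514, 0.187, -0.2, 0.008, 0, 0, -0.519]
```

View pics/w40.png

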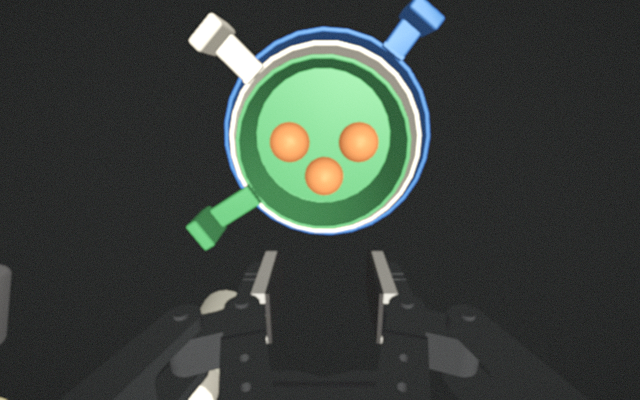

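>>> {"method": "apply_moves", "body": {"plan": [0.001,-0.003,0,0,0,-0.005,0.003,-0.011,0,0,0,-0.02,0.005,-0.023,0.001,0,0,-0.045,0.009,-0.039,0.001,0,0,-0.077,0.014,-0.06,0.002,0,0,-0.116,0.02,-0.083,0.003,0,0,-0.162,0.026,-0.109,0.003,0,0,-0.213,0.033,-0.138,0.004,0,0,-0.269,0.04,-0.168,0.005,0,0,-0.328,0.048,-0.2,0.006,0,0,-0.39,0.056,-0.233,0.007,0,0,-0.454,0.064,-0.266,0.008,0,0,-0.519], "grip": 0.05}}

```text
clock: 50.28
eef_pos: [0.5468, 0.0823, 0.1772]
tool_rot: [-0.462, 0.887, 0.0, -0.001]
ft_force: [0.5, -0.1, -0.2]
grip_width: 0.0501
```

>>> {"method": "apply_moves", "body": {"plan": [0.023,-0.025,0.001,0,0,-0.065,0.046,-0.049,0.002,0,0,-0.129,0.069,-0.073,0.003,0,0,-0.191,0.09,-0.096,0.004,0,0,-0.25,0.11,-0.117,0.005,0,0,-0.305,0.129,-0.137,0.006,0,0,-0.357,0.145,-0.155,0.006,0,0,-0.403,0.16,-0.17,0.007,0,0,-0.442,0.171,-0.182,0.007,0,0,-0.474,0.18,-0.192,0.008,0,0,-0.498,0.187,-0.2,0.008,0,0,-0.519,0.187,-0.2,0.008,0,0,-0.519]}}

```text
clock: 51.28
eef_pos: [0.6026, -0.1859, 0.1687]
tool_rot: [-0.672, 0.741, 0.001, -0.001]
ft_force: [1.3, 0.9, 0.5]
grip_width: 0.0501
```

>>> {"method": "apply_moves", "body": {"plan": [0,0,0,0,0,0,0,0,0,0,0,0]}}

```text
clock: 51.45
eef_pos: [0.6029, -0.1833, 0.1698]
tool_rot: [-0.672, 0.74, 0.001, -0.0]
ft_force: [0.8, 0.7, 0.2]
grip_width: 0.0501
```

Run:
```python
from h import *
w,o=snap('wrist','w41');print(o['eef_pos'],o['tool_rot']);b=balls(w,o)
q=min(b,key=lambda v:np.hypot(v[0]-.604,v[1]+.184))
print(row([q[0],q[1],.025],downR(np.radians(174.5))))
```

```text
[ 0.60289107 -0.18325851  0.1698265 ] [-6.72449917e-01  7.40141935e-01  9.30573407e-04 -3.98901607e-04]
ball [323. 189.] 1272 [ 0.6039 -0.184 ] rms mm 1.39
[0.001, -0.001, 0.1451, 0.0014, 0.0005, 0.0009]
```

>>> {"method": "apply_moves", "body": {"plan": [0.001,-0.001,0.01,0,0,0.001,0.001,-0.001,0.035,0,0,0.001,0.001,-0.001,0.06,0,0,0.001,0.001,-0.001,0.085,0,0,0.001,0.001,-0.001,0.105,0,0,0.001,0.001,-0.001,0.122,0,0,0.001,0.001,-0.001,0.135,0,0,0.001,0.001,-0.001,0.142,0,0,0.001,0.001,-0.001,0.145,0,0,0.001,0.001,-0.001,0.145,0,0,0.001,0.001,-0.001,0.145,0,0,0.001]}}

```text
clock: 52.42
eef_pos: [0.6053, -0.185, 0.0263]
tool_rot: [-0.672, 0.74, -0.0, 0.0]
ft_force: [-0.1, 0.1, 0.1]
grip_width: 0.0499
```

Run:
```python
from h import *
w,o=snap('wrist','w42');print(o['eef_pos'],o['ft_force']);balls(w,o)
```

```text
[ 0.60525068 -0.18497961  0.02632634] [-0.05434219  0.10829395  0.05749214]
ball [323. 273.] 2655 [ 0.6034 -0.1824] rms mm 5.55
```

View pics/w42.png

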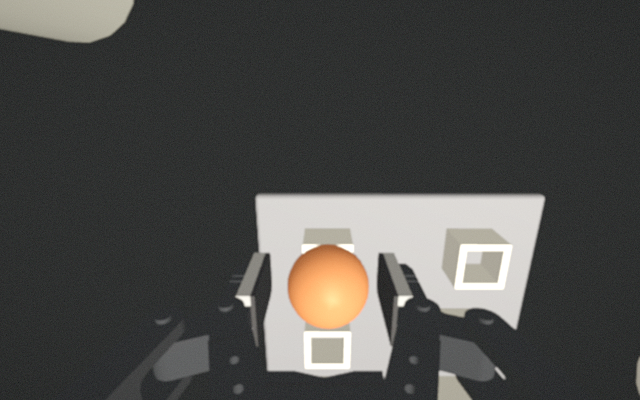

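Ball between jaws at (328,287). Close and lift.

>>> {"method": "apply_moves", "body": {"plan": [0,0,0.001,0,0,0,0,0,0.001,0,0,0,0,0,0.001,0,0,0,0,0,0.001,0,0,0,0,0,0.001,0,0,0,0,0,-0.003,0,0,0,0,0,-0.015,0,0,0,0,0,-0.035,0,0,0,0,0,-0.065,0,0,0,0,0,-0.1,0,0,0,0,0,-0.13,0,0,0,0,0,-0.15,0,0,0], "grip": 0.0}}

```text
clock: 53.47
eef_pos: [0.6063, -0.1855, 0.181]
tool_rot: [-0.672, 0.74, -0.003, 0.002]
ft_force: [-0.2, -0.4, -0.7]
grip_width: 0.0335
```

Run:
```python
from h import *
w,o=snap('wrist','w43');print(o['eef_pos'],o['grip_width']);balls(w,o,o['eef_pos'][2]+.0155)
u=np.array([np.cos(np.radians(25)),np.sin(np.radians(25))]);p=np.array([.463,.338])-.031*u;print(p)
R=downR(np.radians(115));path([*p,.19],R,26)
```

```text
[ 0.60633354 -0.18554143  0.18099263] 0.03352330528443978
ball [324. 287.] 5299 [ 0.6061 -0.1839] rms mm 0.55
[0.43490446 0.32489883]
[-0.002, 0.001, 0, 0, 0, 0.004, -0.008, 0.004, 0, 0, 0, 0.018, -0.018, 0.008, 0, -0.001, 0, 0.038, -0.031, 0.014, -0.001, -0.001, 0, 0.066, -0.048, 0.021, -0.001, -0.001, 0, 0.1, -0.067, 0.03, -0.001, -0.002, 0.001, 0.14, -0.088, 0.04, -0.002, -0.002, 0.001, 0.185, -0.111, 0.05, -0.002, -0.003, 0.001, 0.234, -0.136, 0.061, -0.003, -0.004, 0.001, 0.287, -0.162, 0.073, -0.003, -0.004, 0.001, 0.343, -0.19, 0.086, -0.004, -0.005, 0.002, 0.4, -0.218, 0.098, -0.004, -0.006, 0.002, 0.459]
[-0.02, 0.024, -0.001, -0.001, 0, 0.06, -0.04, 0.048, -0.001, -0.002, 0.001, 0.119, -0.059, 0.072, -0.001, -0.002, 0.001, 0.178, -0.078, 0.095, -0.002, -0.003, 0.001, 0.236, -0.096, 0.117, -0.002, -0.004, 0.001, 0.292, -0.114, 0.138, -0.003, -0.004, 0.001, 0.344, -0.13, 0.158, -0.003, -0.005, 0.002, 0.394, -0.145, 0.176, -0.003, -0.005, 0.002, 0.438, -0.158, 0.192, -0.004, -0.006, 0.002, 0.478, -0.169, 0.206, -0.004, -0.006, 0.002, 0.512, -0.178, 0.217, -0.004, -0.007, 0.002, 0.54, -0.185, 0.225, -0.004, -0.007, 0.002, 0.561]
[-0.001, 0.007, 0, 0, 0, 0.013, -0.001, 0.009, 0, 0, 0, 0.018]
```

>>> {"method": "apply_moves", "body": {"plan": [-0.002,0.001,0,0,0,0.004,-0.008,0.004,0,0,0,0.018,-0.018,0.008,0,0,0,0.038,-0.031,0.014,-0.001,0,0,0.066,-0.048,0.021,-0.001,0,0,0.1,-0.067,0.03,-0.001,0,0,0.14,-0.088,0.04,-0.002,0,0,0.185,-0.111,0.05,-0.002,0,0,0.234,-0.136,0.061,-0.003,0,0,0.287,-0.162,0.073,-0.003,0,0,0.343,-0.19,0.086,-0.004,0,0,0.4,-0.218,0.098,-0.004,0,0,0.459]}}

```text
clock: 54.52
eef_pos: [0.5258, 0.0428, 0.1778]
tool_rot: [-0.484, 0.875, 0.001, -0.002]
ft_force: [0.5, 0.6, 0.3]
grip_width: 0.0332
```

>>> {"method": "apply_moves", "body": {"plan": [-0.02,0.024,-0.001,0,0,0.06,-0.04,0.048,-0.001,0,0,0.119,-0.059,0.072,-0.001,0,0,0.178,-0.078,0.095,-0.002,0,0,0.236,-0.096,0.117,-0.002,0,0,0.292,-0.114,0.138,-0.003,0,0,0.344,-0.13,0.158,-0.003,0,0,0.394,-0.145,0.176,-0.003,0,0,0.438,-0.158,0.192,-0.004,0,0,0.478,-0.169,0.206,-0.004,0,0,0.512,-0.178,0.217,-0.004,0,0,0.54,-0.185,0.23,-0.004,0,0,0.57]}}

```text
clock: 55.52
eef_pos: [0.4286, 0.3203, 0.1816]
tool_rot: [-0.22, 0.975, -0.001, -0.002]
ft_force: [0.3, 0.7, -0.8]
grip_width: 0.0331
```

Run:
```python
from h import *
w,o=snap('wrist','w44');T=wristT(w,o);print(o['eef_pos'],o['tool_rot']);rimfit(w,T);balls(w,o,.03)
u=np.array([np.cos(np.radians(25)),np.sin(np.radians(25))]);p=np.array([.463,.338])-.033*u;print(p)
R=downR(np.radians(115))*Rn.from_rotvec([0,.14,0]);print(row([*p,.17],R))
```

```text
[0.42856328 0.32031672 0.18160989] [-2.20167999e-01  9.75460041e-01 -7.45704382e-04 -1.79009682e-03]
rim [0.4626 0.3369] 76 rms mm 1.75
ball [292. 219.] 457 [0.4766 0.3098] rms mm 1.53
ball [355. 219.] 473 [0.4503 0.3664] rms mm 1.66
ball [321. 275.] 3083 [0.5186 0.364 ] rms mm 24.39
[0.43309184 0.3240536 ]
[-0.0061, -0.001, 0.0116, 0.0009, 0.1358, 0.0091]
```

View pics/w44.png

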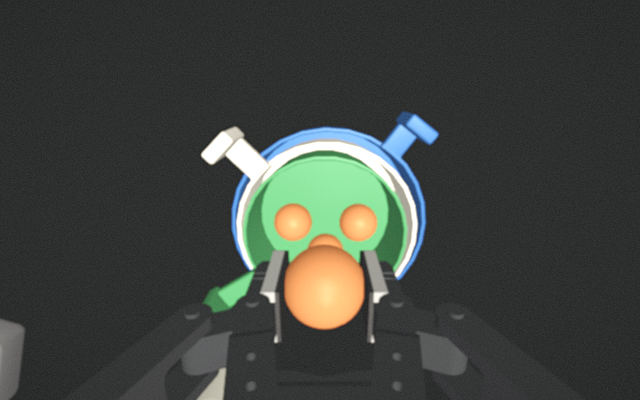

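Settle, tilt, and centre above the free quadrant, then look.

>>> {"method": "apply_moves", "body": {"plan": [-0.003,0,0,0,0.04,0.009,-0.006,-0.001,0.003,0,0.08,0.009,-0.006,-0.001,0.007,0,0.12,0.009,-0.006,-0.001,0.011,0,0.138,0.009,-0.006,-0.001,0.011,0,0.138,0.009,-0.006,-0.001,0.011,0,0.138,0.009,-0.006,-0.001,0.011,0,0.138,0.009]}}

```text
clock: 56.15
eef_pos: [0.4357, 0.3211, 0.1722]
tool_rot: [-0.216, 0.974, -0.015, -0.068]
ft_force: [-0.8, 0.7, 0.3]
grip_width: 0.0334
```

Run:
```python
from h import *
w,o=snap('wrist','w45');T=wristT(w,o);print(o['eef_pos'],o['tool_rot'])
u=np.array([np.cos(np.radians(25)),np.sin(np.radians(25))]);p=np.array([.463,.338])-.033*u
R=downR(np.radians(115))*Rn.from_rotvec([0,.14,0])
for z in(.066,.027,.018):print(row([*p,z],R))
```

```text
[0.43568708 0.32110782 0.17224044] [-0.21576228  0.97398017 -0.01541659 -0.0676136 ]
[-0.0134, 0.0038, 0.1058, -0.0006, 0.0021, -0.0003]
[-0.0187, 0.0038, 0.1445, -0.0006, 0.0021, -0.0003]
[-0.02, 0.0038, 0.1534, -0.0006, 0.0021, -0.0003]
```

>>> {"method": "apply_moves", "body": {"plan": [-0.002,0.002,0.01,0,0,0,-0.004,0.0038,0.03,0,0,0,-0.007,0.0038,0.055,0,0,0,-0.01,0.0038,0.078,0,0,0,-0.012,0.0038,0.095,0,0,0,-0.0134,0.0038,0.106,0,0,0,-0.0134,0.0038,0.106,0,0,0,-0.0134,0.0038,0.106,0,0,0]}}

```text
clock: 56.87
eef_pos: [0.4332, 0.3242, 0.0657]
tool_rot: [-0.216, 0.974, -0.015, -0.068]
ft_force: [0.8, 0.2, -0.5]
grip_width: 0.0331
```

Run:
```python
from h import *
w,o=snap('wrist','w46');T=wristT(w,o);print(o['eef_pos'],o['tool_rot'],o['ft_force']);balls(w,o,.03)
u=np.array([np.cos(np.radians(25)),np.sin(np.radians(25))]);p=np.array([.463,.338])-.033*u
R=downR(np.radians(115))*Rn.from_rotvec([0,.14,0])
for z in(.027,.018):print(row([*p,z],R))
```

```text
[0.43316607 0.32424418 0.06571852] [-0.21582632  0.97396893 -0.01534559 -0.06758727] [ 0.80765458  0.15631033 -0.54129244]
ball [322. 302.] 5513 [0.4671 0.3402] rms mm 12.03
[-0.0044, -0.0003, 0.0394, -0.0003, 0.0033, -0.0002]
[-0.0056, -0.0003, 0.0483, -0.0003, 0.0033, -0.0002]
```

View pics/w46.png

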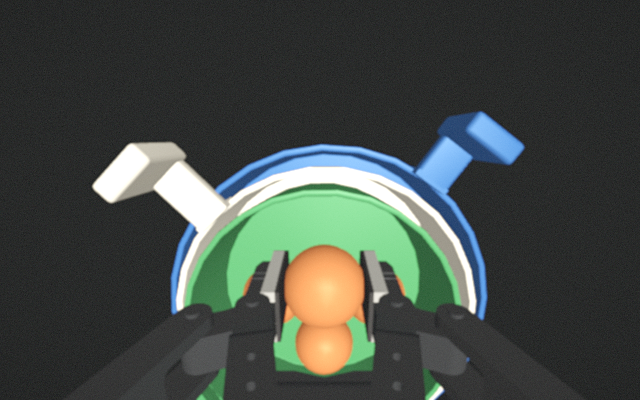

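>>> {"method": "apply_moves", "body": {"plan": [-0.001,0,0.008,0,0,0,-0.002,0,0.018,0,0,0,-0.003,0,0.027,0,0,0,-0.004,0,0.034,0,0,0,-0.0045,0,0.039,0,0,0,-0.005,0,0.043,0,0,0,-0.0053,0,0.046,0,0,0,-0.0055,0,0.047,0,0,0,-0.0055,0,0.047,0,0,0]}}

```text
clock: 57.67
eef_pos: [0.4325, 0.3239, 0.0183]
tool_rot: [-0.216, 0.974, -0.015, -0.067]
ft_force: [0.0, -0.4, -0.2]
grip_width: 0.0332
```

>>> {"method": "apply_moves", "body": {"plan": [0,0,0.0005,0,0,0,0,0,0.001,0,0,0,0,0,0.001,0,0,0]}}

```text
clock: 57.92
eef_pos: [0.4327, 0.324, 0.0178]
tool_rot: [-0.216, 0.974, -0.015, -0.067]
ft_force: [0.4, -0.4, -0.8]
grip_width: 0.0335
```

>>> {"method": "apply_moves", "body": {"plan": [0,0,0.0005,0,0,0,0,0,0.001,0,0,0,0,0,0.001,0,0,0]}}

```text
clock: 58.17
eef_pos: [0.4323, 0.3238, 0.0166]
tool_rot: [-0.216, 0.974, -0.015, -0.067]
ft_force: [0.7, 0.0, -0.7]
grip_width: 0.0334
```

>>> {"method": "apply_moves", "body": {"plan": [0,0,0.0005,0,0,0,0,0,0.001,0,0,0,0,0,0.001,0,0,0]}}

```text
clock: 58.42
eef_pos: [0.4322, 0.3238, 0.0155]
tool_rot: [-0.216, 0.974, -0.015, -0.067]
ft_force: [0.2, -0.6, 0.0]
grip_width: 0.0331
```

>>> {"method": "apply_moves", "body": {"plan": [0,0,0.0005,0,0,0,0,0,0.0005,0,0,0,0,0,0.0005,0,0,0]}}

```text
clock: 58.67
eef_pos: [0.4323, 0.3238, 0.0153]
tool_rot: [-0.216, 0.974, -0.015, -0.067]
ft_force: [-0.2, -0.4, 1.7]
grip_width: 0.033
```

Light contact. Open and look.

>>> {"method": "apply_moves", "body": {"plan": [0,0,0.0002,0,0,0,0,0,0.0002,0,0,0,0,0,0.0002,0,0,0,0,0,0.0002,0,0,0], "grip": 0.04}}

```text
clock: 59.0
eef_pos: [0.4321, 0.3237, 0.0147]
tool_rot: [-0.216, 0.974, -0.015, -0.067]
ft_force: [0.1, -0.4, 0.8]
grip_width: 0.0399
```

Run:
```python
from h import *
w,o=snap('wrist','w47');T=wristT(w,o);print(o['eef_pos'],o['ft_force'],o['grip_width']);balls(w,o,.03)
```

```text
[0.43205663 0.32366099 0.01471794] [ 0.13717977 -0.42590714  0.82308046] 0.03990049914169544
ball [324. 288.] 5224 [0.4353 0.3254] rms mm 0.65
ball [281. 347.] 1133 [0.4604 0.3314] rms mm 4.62
ball [367. 347.] 1122 [0.4564 0.3407] rms mm 4.62
ball [324. 372.] 191 [0.4932 0.3519] rms mm 1.4
```

View pics/w47.png

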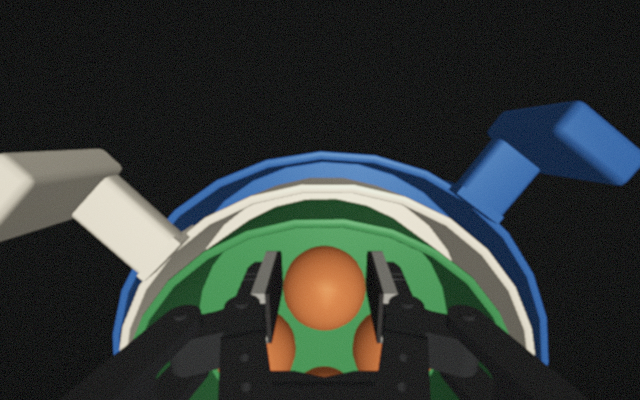

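>>> {"method": "apply_moves", "body": {"plan": [0.0004,0,-0.003,0,0,0,0.0014,0,-0.01,0,0,0,0.0028,0,-0.02,0,0,0,0.005,0,-0.035,0,0,0,0.0077,0,-0.055,0,0,0,0.011,0,-0.08,0,0,0,0.0154,0,-0.11,0,-0.04,0,0.019,0,-0.14,0,-0.08,0,0.022,0,-0.17,0,-0.12,0,0.026,0,-0.19,0,-0.14,0,0.026,0,-0.19,0,-0.14,0,0.026,0,-0.19,0,-0.14,0]}}

```text
clock: 60.05
eef_pos: [0.433, 0.3245, 0.2096]
tool_rot: [-0.216, 0.976, 0.001, 0.003]
ft_force: [0.1, 0.1, -0.4]
grip_width: 0.0397
```

>>> {"method": "apply_moves", "body": {"plan": [-0.02,-0.01,0,0,0,0,-0.05,-0.02,0,0,0,0,-0.08,-0.04,0,0,0,0,-0.1,-0.06,0,0,0,0,-0.1,-0.08,0,0,0,0,-0.1,-0.08,0,0,0,0,-0.1,-0.08,0,0,0,0]}}

```text
clock: 60.63
eef_pos: [0.5567, 0.2924, 0.2048]
tool_rot: [-0.215, 0.977, -0.0, -0.001]
ft_force: [-0.4, 0.2, -0.9]
grip_width: 0.0403
```

Run:
```python
from h import *
w,o=snap('wrist','w48');T=wristT(w,o);print(o['eef_pos']);rimfit(w,T);balls(w,o,.03)
s,_=snap('scene','s48');t,_=snap('top','t48')
im=s['pixels'][60:180,300:460,::-1];cv2.imwrite('pics/s48o.png',cv2.resize(im,None,fx=5,fy=5,interpolation=cv2.INTER_CUBIC)[:600])
```

```text
[0.55672762 0.29241053 0.20484113]
rim [0.4632 0.3368] 109 rms mm 1.62
ball [415.  71.] 1087 [0.4351 0.3255] rms mm 1.58
ball [378. 106.] 932 [0.4758 0.3102] rms mm 1.66
ball [445. 106.] 997 [0.4498 0.3663] rms mm 1.58
ball [409. 140.] 865 [0.4913 0.3516] rms mm 1.63
```

View pics/w48.png

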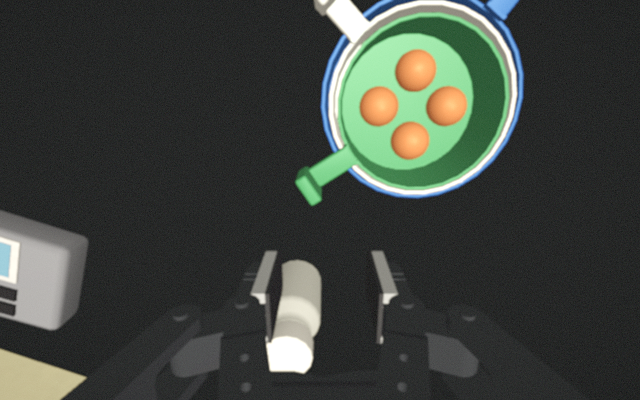

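View pics/s48o.png

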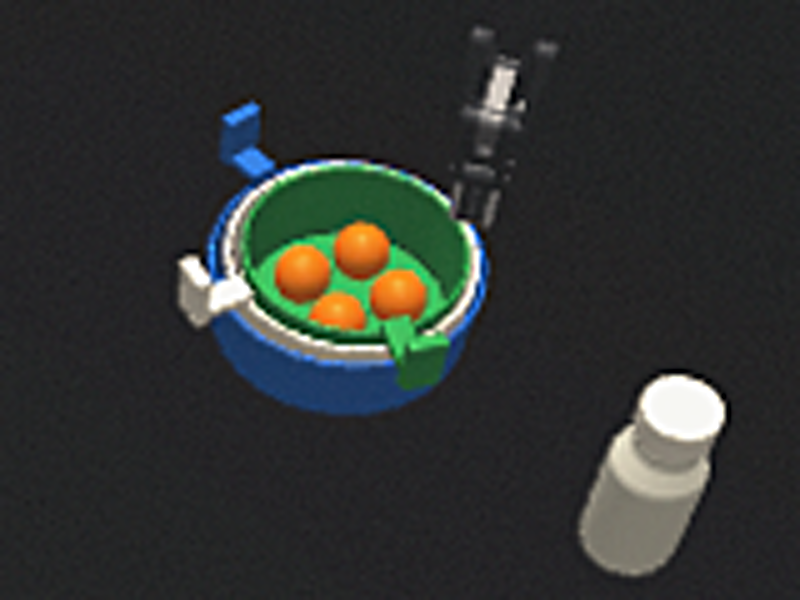

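View pics/t48.png

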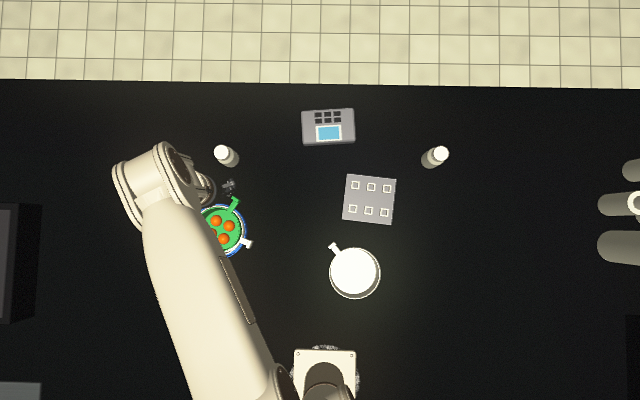

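Run:
```python
from h import *
w,o=snap('wrist','w49');T=wristT(w,o)
hit=unproj(w,[[330,140]],.06,T)[0];print(hit)
d=np.array([.462,.338])-hit[:2];p=o['eef_pos'].copy();p[:2]+=d;print(p)
print(row(p,downR(np.radians(115))))
```

```text
[0.51832668 0.28247274 0.06      ]
[0.49958675 0.34969497 0.20626221]
[0.0276, 0.074, 0.0003, -0.0004, 0.0011, 0.0011]
```

>>> {"method": "apply_moves", "body": {"plan": [0.01,0.025,0,0,0,0,0.02,0.055,0,0,0,0,0.0276,0.074,0,0,0,0,0.0276,0.074,0,0,0,0,0.0276,0.074,0,0,0,0,0.0276,0.074,0,0,0,0,0.0276,0.074,0,0,0,0]}}

```text
clock: 61.42
eef_pos: [0.5009, 0.3489, 0.2069]
tool_rot: [-0.216, 0.976, -0.0, 0.001]
ft_force: [-0.2, 0.0, -0.3]
grip_width: 0.04
```

```bash
cat > rim.py <<'E'
from h import *
from scipy.optimize import least_squares
from scipy.ndimage import map_coordinates
def edge(w,T,chan,sign,z,R,c0,skip,guess=None):
    """subpixel edge points along radial samples where channel image crosses mid; returns pixel pts"""
    a=np.radians(np.arange(0,360,2));out=[];keep=[]
    for t in a:
        if any(abs((np.degrees(t-np.radians(s))+180)%360-180)<h for s,h in skip): continue
        r=np.arange(R-.005,R+.005,.0002);P=np.c_[c0[0]+r*np.cos(t),c0[1]+r*np.sin(t),0*r+z]
        uv=proj(w,P,T)
        if uv.min()<2 or uv[:,0].max()>637 or uv[:,1].max()>397: continue
        v=map_coordinates(chan,[uv[:,1],uv[:,0]],order=1)
        g=sign*np.gradient(cv2.GaussianBlur(v.reshape(-1,1),(1,9),2)[:,0])
        i=g.argmax()
        if 3<i<len(r)-4 and g[i]>.5: out.append(uv[i]);keep.append(t)
    return np.array(out),np.array(keep)
def planefit(w,T,pts,R,c0,z0,full=True):
    def cpts(v):
        n=Rn.from_rotvec([v[3],v[4],0]) if full else Rn.identity()
        # rays intersect plane, distance from centre
        C=np.array(v[:3]);N=n.apply([0,0,1]);d=unproj(w,pts,0,T)-T[:3,3]
        s=((C-T[:3,3])@N)/(d@N);P=T[:3,3]+d*s[:,None];return np.linalg.norm(P-C,axis=1)-R
    x0=[*c0,z0]+([0,0] if full else [])
    f=lambda v:np.r_[cpts(v)]
    b=least_squares(f,x0,loss='soft_l1',f_scale=.0004)
    J=b.jac;cov=np.linalg.inv(J.T@J)*np.median(np.abs(b.fun))**2*2.2
    print('centre',b.x[:3].round(4),'tilt deg',np.degrees(b.x[3:]).round(2),'sd',np.sqrt(np.diag(cov)).round(4),'n',len(pts),'med mm',round(1e3*np.median(np.abs(cpts(b.x))),2));return b.x
E
python3 - <<'E'
from rim import *
w,o=snap('wrist','w50');T=wristT(w,o);print(o['eef_pos']);balls(w,o,.03)
px=w['pixels'].astype(float)
G=px[...,1]-px[...,0]   # green minus red: green pail vs white/grey
im=w['pixels'][:,:,::-1].copy()
for nm,ch,sg,z,R,c,skip in(('green',G,-1,.066,.070,(.4632,.3368),[(-30,14)]),
   ('white/blue',px[...,0]-px[...,2],-1,.058,.078,(.4610,.3385),[(-110,14),(-30,16)]),
   ('blue/bg',px[...,2]-.0*px[...,0],-1,.050,.086,(.4583,.3399),[(-110,14),(-30,16),(169,14)])):
    pts,k=edge(w,T,ch,sg,z,R,c,skip);print(nm,len(pts))
    if len(pts)>20:
        x=planefit(w,T,pts,R,c,z);planefit(w,T,pts,R,c,z,False)
        for p in pts: cv2.circle(im,tuple(np.round(p).astype(int)),0,(0,0,255),-1)
cv2.imwrite('pics/w50o.png',cv2.resize(im[20:290,200:480],None,fx=2.2,fy=2.2,interpolation=cv2.INTER_NEAREST))
E
```

```text
[0.50090722 0.34887002 0.2069475 ]
ball [330. 102.] 734 [0.4356 0.3252] rms mm 1.65
ball [297. 135.] 663 [0.476  0.3099] rms mm 1.58
ball [361. 135.] 661 [0.45   0.3664] rms mm 1.7
ball [329. 166.] 604 [0.4913 0.3515] rms mm 1.67
green 167
centre [0.463 0.337 0.064] tilt deg [1.09 1.52] sd [0.0001 0.0001 0.0001 0.0039 0.0036] n 167 med mm 0.12
centre [0.4626 0.3374 0.0637] tilt deg [] sd [0.     0.     0.0001] n 167 med mm 0.14
white/blue 152
centre [0.4606 0.3377 0.0613] tilt deg [0.33 1.7 ] sd [0.0001 0.0001 0.0001 0.0043 0.0037] n 152 med mm 0.13
centre [0.46   0.3379 0.0608] tilt deg [] sd [0.     0.     0.0001] n 152 med mm 0.16
blue/bg 138
centre [0.458  0.3383 0.051 ] tilt deg [0.05 0.25] sd [0.0001 0.0001 0.0001 0.0054 0.0044] n 138 med mm 0.14
centre [0.4579 0.3383 0.051 ] tilt deg [] sd [0.     0.     0.0001] n 138 med mm 0.13
```

View pics/w50o.png

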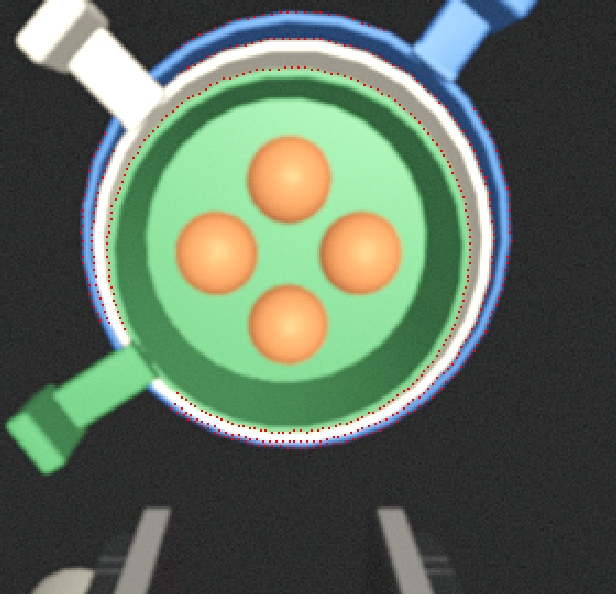

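```bash
cat > cmp.py <<'E'
from rim import *
def run(w,T,cs,nm=('green','white','blue')):
    px=w['pixels'].astype(float)
    for n,ch,sg,z,R,skip in(('green',px[...,1]-px[...,0],-1,.066,.070,[(-30,14)]),
     ('white',px[...,0]-px[...,2],-1,.058,.078,[(-110,14),(-30,16)]),
     ('blue',px[...,2],-1,.050,.086,[(-110,14),(-30,16),(169,14)])):
        if n not in cs: continue
        c=cs[n]
        for _ in range(2):
            pts,k=edge(w,T,ch,sg,z,R,c,skip)
            if len(pts)<20: print(n,'few',len(pts));break
            print(n,end=' ');x=planefit(w,T,pts,R,c,z);c=x[:2]
E
python3 - <<'E'
from cmp import *
w=optics.camera('wrist');im=cv2.imread('pics/w15.png')[:,:,::-1]
o=dict(eef_pos=np.array([.55438814,.28678106,.21941782]),tool_rot=np.array([-.5,.866025,0,0]))
w2=dict(w);w2['pixels']=im
run(w2,wristT(w2,o),dict(green=(.46,.341),white=(.459,.3405),blue=(.4583,.3399)))
print('scene now')
s=optics.camera('scene');run(s,s['pose'],dict(green=(.463,.337),white=(.4606,.3377),blue=(.458,.3385)))
im=cv2.imread('pics/s15.png')[:,:,::-1];s2=dict(s);s2['pixels']=im;print('scene s15');run(s2,s['pose'],dict(green=(.459,.3405),white=(.4588,.3405),blue=(.458,.3399)))
E
```

```text
green centre [0.4605 0.3394 0.0638] tilt deg [2.41 2.53] sd [0.0004 0.0003 0.0007 0.0118 0.012 ] n 166 med mm 0.5
green centre [0.4607 0.3393 0.0638] tilt deg [2.59 2.79] sd [0.0004 0.0003 0.0007 0.0116 0.0121] n 167 med mm 0.5
white centre [0.4602 0.3378 0.0605] tilt deg [2.15 1.28] sd [0.0002 0.0002 0.0004 0.0065 0.0069] n 152 med mm 0.36
white centre [0.4604 0.3379 0.0606] tilt deg [1.66 1.6 ] sd [0.0002 0.0002 0.0004 0.0059 0.0065] n 150 med mm 0.34
blue centre [0.4582 0.3382 0.051 ] tilt deg [ 0.19 -0.12] sd [0.0001 0.0001 0.0001 0.0017 0.0019] n 138 med mm 0.15
blue centre [0.4581 0.3383 0.051 ] tilt deg [ 0.22 -0.24] sd [0.     0.     0.0001 0.0013 0.0016] n 138 med mm 0.13
scene now
green centre [0.4608 0.3438 0.0592] tilt deg [0.56 1.08] sd [0.0011 0.0017 0.0021 0.005  0.0055] n 159 med mm 0.59
green centre [0.4615 0.3428 0.0623] tilt deg [0.39 0.47] sd [0.0016 0.0026 0.0031 0.0061 0.0081] n 153 med mm 0.68
white centre [0.4724 0.3191 0.0799] tilt deg [-1.66 -1.11] sd [0.0015 0.0025 0.0029 0.0074 0.0074] n 125 med mm 0.71
white centre [0.4755 0.3122 0.0713] tilt deg [ 2.01 -
[... 291 characters left out ...]
cene s15
green centre [0.4591 0.3442 0.0639] tilt deg [ 0.15 -0.45] sd [0.0009 0.0014 0.0017 0.0033 0.0037] n 167 med mm 0.46
green centre [0.4594 0.3437 0.0645] tilt deg [ 0.07 -0.45] sd [0.0009 0.0015 0.0017 0.0036 0.0041] n 167 med mm 0.49
white centre [0.4699 0.3241 0.0776] tilt deg [-2.33 -0.08] sd [0.0027 0.0047 0.0054 0.0168 0.0182] n 94 med mm 1.1
white centre [0.4766 0.3112 0.0794] tilt deg [-0.76 -1.67] sd [0.0022 0.0037 0.0039 0.0199 0.0221] n 63 med mm 0.82
blue centre [0.4558 0.3448 0.0442] tilt deg [1.24 0.61] sd [0.0011 0.0017 0.002  0.0044 0.0063] n 136 med mm 0.6
blue centre [0.4552 0.346  0.0443] tilt deg [0.41 0.32] sd [0.0013 0.0019 0.0023 0.0053 0.0058] n 120 med mm 0.57
```

Run:
```python
from h import *
p,R=cmdpose();c=np.array([.462,.338]);t=np.r_[2*c-p[:2],.22];print(t)
q1=np.arctan2(t[1],t[0]);print(np.degrees(q1),sensors.get_obs()['joint_pos'].round(2))
# rotate from 115 to 290 => world +175deg
for a,z in((85,.23),(174,.22)):
    R2=Rn.from_euler('z',a,degrees=True)*R
    pp=np.r_[c+Rn.from_euler('z',a,degrees=True).apply(np.r_[p[:2]-c,0])[:2],z]
    print(pp,row(pp,R2))
```

```text
[0.42283915 0.32750007 0.22      ]
37.75872656001136 [ 0.61  0.47  0.28  1.37 -0.    0.17]
[0.45495312 0.37792696 0.23      ] [0.0295, 0.0461, -0.0234, -0.0031, -0.001, -1.4835]
[0.42195614 0.33165102 0.22      ] [0.0789, 0.0181, -0.0134, -0.0063, -0.0021, -3.0369]
```

>>> {"method": "apply_moves", "body": {"plan": [0.005,0.008,-0.01,0,0,-0.124,0.008,0.012,-0.02,0,0,-0.248,0.011,0.016,-0.023,0,0,-0.372,0.014,0.02,-0.023,0,0,-0.496,0.017,0.025,-0.023,0,0,-0.62,0.02,0.03,-0.023,0,0,-0.744,0.022,0.034,-0.023,0,0,-0.868,0.024,0.038,-0.023,0,0,-0.992,0.026,0.042,-0.023,0,0,-1.116,0.028,0.044,-0.023,0,0,-1.24,0.0295,0.046,-0.023,0,0,-1.36,0.0295,0.046,-0.023,0,0,-1.48]}}

```text
clock: 62.57
eef_pos: [0.4545, 0.3781, 0.2296]
tool_rot: [0.82, -0.573, 0.001, -0.001]
ft_force: [0.6, 0.0, -0.2]
grip_width: 0.0396
```

Run:
```python
from cmp import *
p,R=cmdpose();c=np.array([.462,.338]);a=np.degrees(np.arctan2(*R.as_matrix()[[1,0],1]));print('yaw',a)
print(row([.422,.3315,.2075],downR(np.radians(289))))
```

```text
yaw -159.90788446879895
[0.0326, 0.0465, 0.022, -0.0011, -0.0017, -1.5517]
```

>>> {"method": "apply_moves", "body": {"plan": [0.005,0.008,0,0,0,-0.124,0.008,0.012,0,0,0,-0.248,0.011,0.016,0,0,0,-0.372,0.014,0.02,0.003,0,0,-0.496,0.017,0.025,0.006,0,0,-0.62,0.02,0.03,0.01,0,0,-0.744,0.022,0.034,0.014,0,0,-0.868,0.025,0.038,0.018,0,0,-0.992,0.028,0.042,0.022,0,0,-1.116,0.031,0.045,0.022,0,0,-1.24,0.0326,0.0465,0.022,0,0,-1.36,0.0326,0.0465,0.022,0,0,-1.48]}}

```text
clock: 63.57
eef_pos: [0.4219, 0.3309, 0.2076]
tool_rot: [0.992, 0.129, 0.001, 0.0]
ft_force: [1.0, -0.6, -0.1]
grip_width: 0.0398
```

>>> {"method": "apply_moves", "body": {"plan": [0,0,0,0,0,-0.07,0,0,0,0,0,-0.07,0,0,0,0,0,-0.07,0,0,0,0,0,-0.07,0,0,0,0,0,-0.07]}}

```text
clock: 63.98
eef_pos: [0.4219, 0.3318, 0.2076]
tool_rot: [0.987, 0.161, 0.001, 0.0]
ft_force: [0.3, -0.4, -0.5]
grip_width: 0.0398
```

Run:
```python
from cmp import *
w,o=snap('wrist','w51');T=wristT(w,o);print(o['eef_pos'],o['tool_rot'],o['joint_pos'].round(2));balls(w,o,.03)
run(w,T,dict(green=(.463,.337),white=(.4606,.3377),blue=(.458,.3385)))
```

```text
[0.42186609 0.33179982 0.20758715] [9.86976190e-01 1.60863049e-01 1.03869817e-03 3.58143986e-05] [ 0.67  0.32  0.05  1.3  -0.   -2.8 ]
ball [328.  99.] 917 [0.4907 0.3508] rms mm 1.64
ball [364. 130.] 849 [0.4755 0.3096] rms mm 1.62
ball [299. 137.] 825 [0.4487 0.3659] rms mm 1.81
ball [335. 164.] 776 [0.4347 0.3249] rms mm 1.74
green centre [0.4624 0.3375 0.0643] tilt deg [-0.81 -0.  ] sd [0.0001 0.0001 0.0001 0.0045 0.0041] n 167 med mm 0.12
green centre [0.4624 0.3375 0.0644] tilt deg [-0.73 -0.09] sd [0.0001 0.0001 0.0001 0.0043 0.004 ] n 167 med mm 0.11
white centre [0.4605 0.3388 0.0609] tilt deg [-1.64  0.32] sd [0.0001 0.0001 0.0001 0.0047 0.0042] n 152 med mm 0.12
white centre [0.4605 0.3388 0.0609] tilt deg [-1.65  0.53] sd [0.0001 0.0001 0.0001 0.004  0.0036] n 152 med mm 0.1
blue centre [0.4577 0.3384 0.0508] tilt deg [-0.   -0.17] sd [0.0001 0.0001 0.0001 0.0052 0.0045] n 138 med mm 0.15
blue centre [0.4577 0.3385 0.0507] tilt deg [-0.12 -0.1 ] sd [0.0001 0.0001 0.0001 0.0054 0.0046] n 138 med mm 0.16
```

View pics/w51.png

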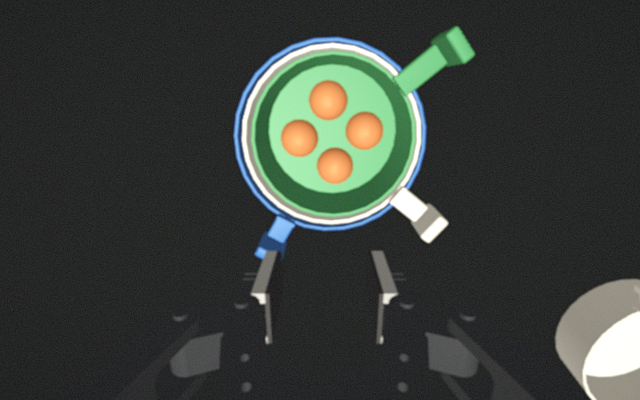

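Run:
```python
from h import *
a=cv2.imread('pics/t1.png').astype(int);t,_=snap('top','t52');b=t['pixels'][:,:,::-1].astype(int)
for n,(x,y) in dict(bottle_a=(226,155),bottle_b=(435,156),meter=(328,127)).items():
    d=np.abs(a[y-22:y+22,x-30:x+30]-b[y-22:y+22,x-30:x+30]).max(2);print(n,(d>60).sum())
o=sensors.get_obs();print(o['clock'],o['eef_pos'],o['ft_force'])
print(bot.job_done())
```

```text
bottle_a 0
bottle_b 0
meter 0
64.0833 [0.42176722 0.33188378 0.20760431] [-0.3681481   0.21349853 -0.32519343]
the job is handed in; nothing more can be done
None
```

I nested the white pail (the one farthest to the robot's right) in the blue one and the green pail in the white one. I then lowered the four floats that were present, one by one, onto the green pail's floor. The job was handed in at 64 s.

**Nesting:** At release, the white pail touched down 4.0 mm above its bench height and the green one 8.2 mm above, against 4 and 8 mm expected, both held level in the gripper. The handles sit at about 169°, -110° and -30°, so the grips are at least about 140 mm apart.

**Floats:** All four lie on the green pail's floor, with their tops about 18 mm below the rim. I released each one on floor contact; the push just before release was about 2–6 N, briefly 8.5 N for the first. Their positions stayed the same between the last views.

**Bystanders:** The bottles and meter are unchanged between the first and last top pictures. The arm ended 0.2 m above the bench, touching nothing.

**Checks that were not clean:**
- **First float:** while I lowered it, the float or the gripper pushed sideways with about 2.5 N and slid the green pail about 3 mm or a little more inside the white one. I moved later floats further in, and tilted the hand slightly for the last two.
- **Level check:** the final camera fit disagreed between views. It gave apparent tilts of up to about 2° that partly changed sign from the opposite side, and rim heights up to 3 mm off. Averaged, the green pail is within about 1° of level and the white one about 1.3°, near that method's error, so home and level rests mainly on the contact heights.

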